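Seat the build plate in the removal dock and bolt it

TASK

Push the dark square build plate along the wooden deck of the dock until it sits square in the corner, its edges flush against both the back rail and the left rail; then push the bolt's black knob to the right (seen from the robot) until the bolt is fully home in front of the plate. Only push with the fingertips: grip and lift nothing, do not touch the print stuck on the plate, and leave the spool, glue stick and scraper where they are.

Things in the scene. Friction and masses are not known exactly. Their poses are not given: they have to be found in the camera images.
- dock: Fixed plywood-decked dock, yaw within 0.2 rad; origin on the bench under the deck, x away from the robot, y left. In its frame the deck spans x -130 to 120, y -120 to 120 mm, top at z = 12 mm, open in front and at right; an ear under the bolt spans x -66 to 4, y to 195 mm. Plate home: its centre at x = 40, y = 40 mm, sides parallel to the rails.
- back_stop (a point): Middle of the back rail's inner face at deck height (dock frame x = 100, y = 40 mm). The rail is an aluminium bar along the dock's y, 16 mm wide, top 26 mm above the bench.
- left_stop (a point): Middle of the left rail's inner face at deck height (dock frame x = 40, y = 100 mm). The rail is an aluminium bar along the dock's x, 16 mm wide, top 26 mm above the bench; near its front end the bolt passes through it under a bridge, top 30 mm above the bench.
- plate: Loose square metal build plate, dark grey, 120 x 120 x 10 mm, about 0.4 kg, flat on the deck; origin at the centre of its underside, x and y along its sides. Starts 40 to 80 mm short of home in x, 30 to 70 mm in y, turned up to 0.3 rad. Slides at some 2 to 5 N; against a rail it mostly turns flush; if it jams askew, nudge the end that stands off.
- print: Finished white plastic angle bracket stuck on the middle of the plate (moves with it), 44 mm (x) by 36 mm (y), 35 mm high, so its top is 45 mm above the plate's underside; origin at the centre of its underside. Must not be touched.
- bolt (a joint): Travel in m of the flat steel bolt (14 mm wide, 13 to 23 mm above the bench) to the right, along the dock's -y: 0 drawn back, 0.04 fully home at its stop, 36 mm of it then across the front of the plate, 4 mm off it. Starts at 0 to 0.008; 2.5 N of friction; stays where left. It hits the plate if that is not at the back rail.
- knob_mid (a point): Middle of the black round knob standing on the bolt and moving with it, 45 mm above the bench; the knob is 18 mm in diameter from 33 to 57 mm above the bench, on a 12 mm neck. In the dock's frame x = -31 mm, y = 165 mm (drawn back) to 125 mm (home). Push it on its left (+y) side; it must not be squeezed (over 35 N).
- spool: Bystander: small filament spool lying flat, 100 mm diameter, 45 mm high, beside the dock; origin at the centre of its underside.
- glue: Bystander: upright white and grey glue stick, 31 mm diameter, 80 mm high, beside the dock; origin at the centre of its underside.
- scraper: Bystander: scraper lying flat beside the dock, 162 mm long, 40 mm wide, 16 mm high, handle to its -x; origin on the bench between handle and blade.

How it is judged (in metres and radians):
On the way, in this order (a step that is already met when the one before it is completed fails the run):
1. the plate sits square against both rails (x of plate in the frame of dock between 0.0365 and 0.043 m and y of plate in the frame of dock between 0.0365 and 0.043 m and angle between the x axis of plate and the x axis of dock, either way round below 0.035 rad and z of plate in the frame of dock below 0.015 m), for 0.2 s.
2. the bolt is pushed home in front of the plate (value of joint bolt above 0.033 m), for 0.2 s.
At the end, for the whole second after the job is handed in: The plate lies flat and at rest on the deck within 3.5 mm of both rails and within 2 degrees of square to the dock, and the bolt stands at 33 mm or more of its 40 mm travel (all of step 1 and value of joint bolt above 0.033 m and linear speed of plate below 0.01 m/s and angle between plate's own z axis and vertical below 0.03 rad); the robot touches nothing.
It fails at once if the plate is lifted or tipped (z of plate in the frame of dock above 0.02 m or angle between plate's own z axis and vertical above 0.12 rad).
It fails at once if the print is touched (contact force between any of the fingers, the arm and print above 0.8 N).
It fails at once if the knob is squeezed (contact force between the fingers and bolt above 35 N).
It fails at once if a bystander is disturbed (distance of any of spool, glue, scraper from where it was at the start of the episode above 0.015 m).
It also fails if it takes over 64 s, if anything falls off the work surface, if the arm or the gripper's body presses on something with over 40 N, if the wrist force passes 120 N, or if a joint passes its speed limit or range.

ROBOT

A 6-joint arm with a two-finger parallel gripper is mounted at the origin on the work surface. World frame = base frame: x ahead of the robot, y to its left, z up, the work surface at z = 0. Lengths are in mm, angles in degrees, forces in N, time in s.
With the tool pointing down it reaches from about 300 to 850 mm from the base axis. Payload 4.2 kg.
Tool frame: the origin (TCP) lies at the very end of the fingers, on their centre line; the grasp point (between the pads) lies 19 mm behind it; x points along the fingers, y is the direction in which the jaws open and shut, and the axes are right-handed (so a half turn about x gives the same grasp; the last joint's range is limited). The gripper opens to 91 mm and grips with 3 to 60 N. Pads are 32 mm wide; open, the fingers measure 118 mm over their backs; the gripper's body (76 mm by 178 mm) begins 60 mm behind the grasp point.
Start: joints at [-64.916, 18.312, 89.639, -0, 72.044, -1.146], TCP at [254.143, -515.808, 181.976] pointing down, gripper open.
Joint ranges: [-177.97, 177.97], [-48.28, 115.42], [12.27, 149.76], [-77.06, 257.06], [2.81, 150.46], [-146.56, 146.56]. Speed limits (degrees/s): [147.25, 147.25, 180, 180, 180, 180].

INTERFACE

Orientations are given as [roll, pitch, yaw] about the fixed x, y, z axes, in that order (R = Rz(yaw) Ry(pitch) Rx(roll)).
In Python, from workcell import sensors, grab_frame, job_done, finder gives the robot as it stands.
- The arm moves only by the tool play_rows, never from a script. Its argument "motion" is a list of rows, each a list of 5 numbers: the shift along the world's x, y, z in m, then the turn about the world's z in rad, then the opening, from 0 (shut) to 1 (fully open). In form: [[tx, ty, tz, roll, fingers], ...]. A call has exactly 8 rows; each row is the pose to reach, as a shift and turn from the pose commanded when the call began; what a row does not reach only later rows make up. A row lasts 1/12 s, in which the tool goes at most 41.7 mm and 7.16 degrees, less where a joint would pass 70% of its speed; a pose out of reach is approached as far as the arm can. A call with a gripper value outside its range is refused whole. The fingers move at their own pace and stop on an object; "squeeze" is the grip in N (left out, the last holds). Time passes only in rows, so rows that repeat a pose let the fingers close, or fill a call up. It gives the time, the measured TCP pose, the force and the opening at its end, in the units of the state.
- sensors.state(): the state, without advancing time (a new reading comes with each control period).
- grab_frame(name): name is "scene" or "top" or "wrist"; returns a dict with "img" (384x512x3 uint8, blue, green, red), "fx", "fy", "cx", "cy" (pixels), "rvec" (rotation vector, rad) and "tvec" (3), from world to camera coordinates, as OpenCV has them; the wrist camera has in their place "tool_from_camera" (4x4, takes a point from camera to tool coordinates, whose origin is the TCP and whose axes are the tool frame's). Camera axes: x right, y down, z forward; pixel columns grow to the right and rows downward; lengths in mm; the calibration is good to about 2 mm. A picture is of the moment at which its call begins: read the wrist's pose just before it. There is no depth.
- job_done(): hands the job in, once; it reports no verdict.
Trained networks look in a picture, given as the dict that the camera call returned (one of the last four; its "shot" number tells which), for a name from the list of things; names that differ only in an ending like _2 or _b are one class to them, and where a whole thing is asked for, a point or a joint stands for the part that bears it (a point fixed in the world has none). Each returns a list of dicts, best first, with "conf" (0 to 1); they miss things now and then, are a little off and sometimes report something else, mostly with a low value. They report only what shows in the picture. A call takes as long as a camera call.
- finder.spot_in(picture, label): "point" ([column, row] in pixels, amid what is visible of it).
- finder.spot_point(picture, label): "point" ([column, row] in pixels: a listed point, or the origin of a listed thing).
The state is a dict: "time_s": time; "qpos": joint angles; "qvel": joint speeds; "effort": joint torques, N m; "ee_pos": TCP position; "ee_rot": TCP orientation; "force": force on the tool from outside, world axes, zero at the start; "torque": the same for the moment, N m; "gripper_width": finger opening in mm.
Only numpy, scipy, OpenCV 4.12 (cv2) and the standard library are available. Lean on these libraries where they do the work, as an engineer would, in place of code of your own. Each camera call takes 0.05 s, during which the arm holds its last target.

## Working session

There is one attempt and no reset: what is moved stays moved. The work goes in short steps, Python scripts to look and compute and a tool call to move; the robot and the scene stay as the last step left them, time stands still between calls to the robot, and variables do not carry over. Pictures are saved under pics/ and viewed, and the job is handed in when it is done.

Besides the shell and the picture viewer there is one more tool, called after ">>>" as name(argument=value, ...), one argument or row to a line, values as JSON. play_rows: Moves the arm, as the interface text tells. Its arguments: {"type":"object","properties":{"motion":{"type":"array","items":{"type":"array","items":{"type":"number"}}},"squeeze":{"type":"number"}},"required":["motion"]}

```bash
mkdir -p pics; cat > h.py <<'E'
import numpy as np, cv2
from workcell import sensors, grab_frame, job_done, finder
def ray(f,uv,z):
    R,_=cv2.Rodrigues(np.array(f["rvec"],float)); t=np.array(f["tvec"],float).ravel()
    c=-R.T@t
    d=R.T@np.array([(uv[0]-f["cx"])/f["fx"],(uv[1]-f["cy"])/f["fy"],1])
    return c+d*(z-c[2])/d[2]
def proj(f,P):
    K=np.array([[f["fx"],0,f["cx"]],[0,f["fy"],f["cy"]],[0,0,1.]])
    return cv2.projectPoints(np.array(P,float).reshape(-1,1,3),np.array(f["rvec"],float),np.array(f["tvec"],float),K,None)[0].reshape(-1,2)
E
python3 - <<'E'
from h import *
s=sensors.state(); print(s["ee_pos"],s["ee_rot"],s["gripper_width"],s["time_s"])
for n in ["scene","top"]:
    f=grab_frame(n); cv2.imwrite(f"pics/{n}0.png",f["img"])
    for l,z in [("dock",0),("back_stop",12),("left_stop",12),("plate",12),("print",22),("bolt",18),("knob_mid",45),("spool",0),("glue",0),("scraper",0)]:
        r=finder.spot_point(f,l)[:1]
        for q in r: print(n,l,q["conf"],np.round(q["point"],1),np.round(ray(f,q["point"],z),1))
E
```

```text
[ 253.91052185 -515.25757757  181.10893689] [-91.19211142  89.89777904 115.03800303] 91.08936934308659 0.0
scene dock 0.61 [218.4 198.6] [594.6 -37.9   0. ]
scene back_stop 0.86 [262.4 210.9] [697.7  13.8  12. ]
scene left_stop 0.95 [256.5 183. ] [619.5  60.   12. ]
scene plate 0.73 [217.2 193. ] [587.1 -35.5  12. ]
scene print 0.6 [215.4 190.5] [585.6 -39.3  22. ]Traceback (most recent call last):
  File "<stdin>", line 6, in <module>
ValueError: it knows: back_stop, dock, glue, knob_mid, left_stop, plate, print, scraper, spool
```

```bash
python3 - <<'E'
from h import *
for n in ["scene","top"]:
    f=grab_frame(n); cv2.imwrite(f"pics/{n}0.png",f["img"])
    np.save(f"{n}.npy",{k:v for k,v in f.items()},allow_pickle=True)
    for l,z in [("dock",0),("back_stop",12),("left_stop",12),("plate",12),("print",22),("knob_mid",45),("spool",0),("glue",0),("scraper",0)]:
        r=finder.spot_point(f,l)[:1]
        for q in r: print(n,l,q["conf"],np.round(q["point"],1),np.round(ray(f,q["point"],z),1))
E
```

```text
scene dock 0.56 [217.5 203. ] [604.7 -47.9   0. ]
scene back_stop 0.66 [260.4 207.3] [686.3  17.2  12. ]
scene left_stop 0.69 [254.2 178.4] [603.8  65.5  12. ]
scene plate 0.73 [215.4 194.8] [589.2 -42.4  12. ]
scene print 0.6 [217.1 188.4] [582.6 -32.   22. ]
scene knob_mid 0.72 [252.6 146. ] [536.6 114.   45. ]
scene glue 0.89 [147.5 238.4] [ 593.7 -233.5    0. ]
scene scraper 0.85 [313.9 167.9] [659.8 217.7   0. ]
top dock 0.67 [275.4 217.4] [586.3 -34.7   0. ]
top back_stop 0.91 [250.5 168.2] [689.8  17.2  12. ]
top left_stop 0.63 [228.  202.8] [616.9  64.5  12. ]
top plate 0.93 [276.7 215.9] [589.  -37.1  12. ]
top print 0.9 [276.1 218.3] [583.7 -35.5  22. ]
top knob_mid 0.67 [201.9 239. ] [542.8 113.   45. ]
top spool 0.65 [368.4 140.2] [ 750.8 -236.2    0. ]
top glue 0.78 [371.5 208.7] [ 603.4 -237.5    0. ]
top scraper 0.67 [158.8 182.4] [662.5 214.1   0. ]
```

View pics/top0.png

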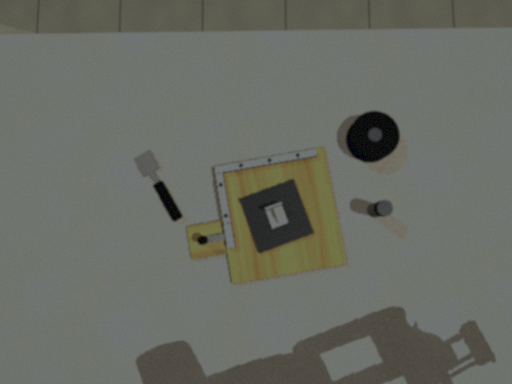

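View pics/scene0.png

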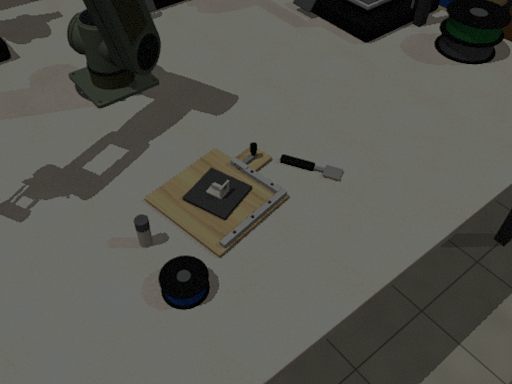

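```bash
python3 - <<'E'
from h import *
f=np.load("top.npy",allow_pickle=True).item(); im=f["img"]
c=im[135:295,175:360]; c=cv2.resize(c,None,fx=4,fy=4,interpolation=cv2.INTER_CUBIC); c=np.clip(c*1.6,0,255).astype(np.uint8)
cv2.imwrite("pics/crop0.png",c[:600])
# auto-plate: dark within region
g=im.max(axis=2)[135:295,175:360]
m=((g<75)*255).astype(np.uint8)
n,l,st,ce=cv2.connectedComponentsWithStats(m)
for i in range(1,n):
    if st[i,4]>300:
        p=np.argwhere(l==i)[:,::-1].astype(np.float32)
        r=cv2.minAreaRect(p); b=cv2.boxPoints(r)+[175,135]; print(st[i],r)
        for q in b: print(q,np.round(ray(f,q,22),1))
h=cv2.cvtColor(im,cv2.COLOR_BGR2HSV); print(h[270,300],h[200,310],h[170,300],h[155,262],im[220,260])
E
```

```text
[  64   44   74   74 2982] ((100.61404418945312, 80.61477661132812), (58.200721740722656, 58.8970947265625), 69.62356567382812)
[237.87587738 198.58895111] [624.8  43.1  22. ]
[293.0874939  178.08177948] [666.8 -71.6  22. ]
[313.35220337 232.64060211] [ 554.  -111.3   22. ]
[258.14059448 253.14777374] [513.2   1.7  22. ]
[ 31 101 111] [ 26 120 113] [ 23 122 115] [ 60   7 112] [46 46 47]
```

View pics/crop0.png

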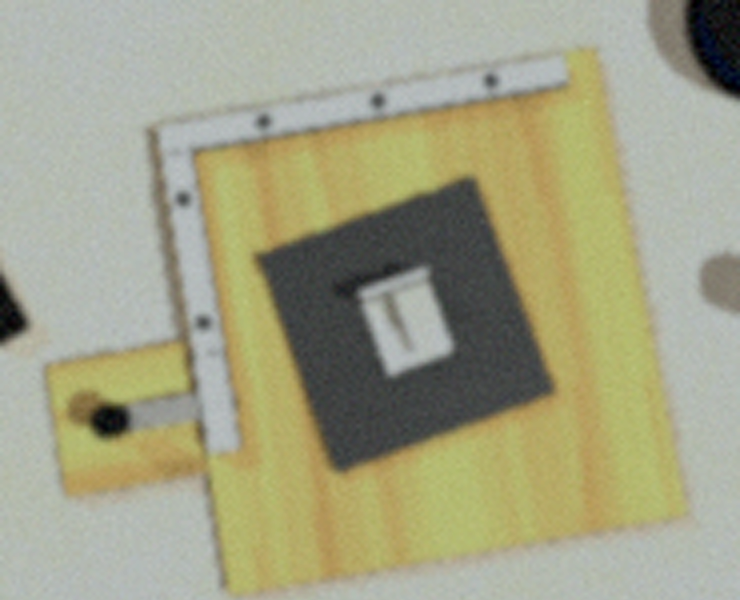

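```bash
cat >> h.py <<'E'
def kabsch(A,B):
    a=A.mean(0);b=B.mean(0); X=A-a;Y=B-b
    th=np.arctan2((X[:,0]*Y[:,1]-X[:,1]*Y[:,0]).sum(),(X*Y).sum())
    R=np.array([[np.cos(th),-np.sin(th)],[np.sin(th),np.cos(th)]]); return th,b-R@a,R
E
python3 - <<'E'
from h import *
f=np.load("top.npy",allow_pickle=True).item()
px=lambda u,v:((u-1.5)/4+175,(v-1.5)/4+135)
L=[((688,515),12,(-130,-120)),((228,594),12,(-130,120)),((597,47),12,(120,-120)),((195,150),26,(100,100))]
A=np.array([l[2] for l in L],float);B=np.array([ray(f,px(*l[0]),l[1])[:2] for l in L])
th,t,R=kabsch(A,B); print("dock",th,t); print((A@R.T+t-B).round(1))
P=[((260,256),(60,60)),((474,178),(60,-60)),((554,390),(-60,-60)),((340,470),(-60,60))]
A2=np.array([p[1] for p in P],float);B2=np.array([ray(f,px(*p[0]),22)[:2] for p in P])
t2,c,R2=kabsch(A2,B2); print("plate",t2,c,(A2@R2.T+c-B2).round(1)); print("plate in dock",R.T@(c-t),t2-th)
k=ray(f,px(110,420),57)[:2]; print("knob",k,R.T@(k-t))
print("stops",R@[100,40]+t,R@[40,100]+t)
E
```

```text
dock 0.16369967332966395 [598.68322047 -40.53507397]
[[-1.1 -0.8]
 [-1.4  0.2]
 [ 1.2 -0.9]
 [ 1.3  1.4]]
plate 0.34859282926178947 [589.89936475 -36.09352315] [[ 1.1  1.3]
 [ 2.2 -0.3]
 [-1.1 -2.1]
 [-2.2  1.1]]
plate in dock [-7.94258782  5.81367299] 0.18489315593212552
knob [541.80725236 110.61906383] [-31.4820809 158.4024233]
stops [690.82754971  15.22712279] [621.85151195  64.64681738]
```

```bash
cat >> h.py <<'E'
from scipy.spatial.transform import Rotation as Ro
TH=0.1637; T0=np.array([598.7,-40.5]); RD=np.array([[np.cos(TH),-np.sin(TH)],[np.sin(TH),np.cos(TH)]])
def d2w(x,y): return RD@[x,y]+T0
def show():
    s=sensors.state(); p=np.array(s["ee_pos"]); R=Ro.from_euler("xyz",s["ee_rot"],degrees=True).as_matrix()
    j=R[:2,1]; a=np.arctan2(j[1],j[0])
    print("t",round(s["time_s"],2),"world",p.round(1),"dock",(RD.T@(p[:2]-T0)).round(1),"jaw ang dock deg",round(np.degrees(a-TH),2),"F dock",(RD.T@np.array(s["force"])[:2]).round(1),round(s["force"][2],1),"w",round(s["gripper_width"],1),"q6",round(s["qpos"][5],1))
    return p
E
python3 - <<'E'
from h import *
p=show()
for d in [(-115,8),(-40,-60)]: w=d2w(*d); print(d,w.round(1),(w-p[:2]).round(1))
E
```

```text
t 1.3 world [ 254.2 -515.8  182. ] dock [-417.4 -412.8] jaw ang dock deg -73.15 F dock [ 0.  -0.2] 0.4 w 91.4 q6 -1.1
(-115, 8) [483.9 -51.3] [229.8 464.5]
(-40, -60) [ 569.  -106.2] [314.9 409.6]
```

>>> play_rows(
  motion=[
    [0.018, 0.036, 0, -0.03, 1],
    [0.036, 0.072, 0, -0.07, 1],
    [0.054, 0.108, 0, -0.11, 1],
    [0.072, 0.144, 0, -0.15, 1],
    [0.09, 0.18, 0, -0.19, 1],
    [0.108, 0.216, 0, -0.23, 1],
    [0.126, 0.252, 0, -0.27, 1],
    [0.144, 0.288, 0, -0.294, 1],
  ],
)

```text
time_s: 1.97
ee_pos: [398.6, -226.0, 182.2]
ee_rot: [140.4, 90.0, -30.3]
force: [0.8, 0.3, 0.2]
gripper_width: 91.1
```

>>> play_rows(
  motion=[
    [0.018, 0.036, -0.01, 0, 1],
    [0.036, 0.072, -0.03, 0, 1],
    [0.053, 0.107, -0.06, 0, 1],
    [0.07, 0.142, -0.09, 0, 1],
    [0.086, 0.176, -0.11, 0, 1],
    [0.086, 0.176, -0.13, 0, 1],
    [0.086, 0.176, -0.14, 0, 1],
    [0.086, 0.176, -0.14, 0, 1],
  ],
)

```text
time_s: 2.63
ee_pos: [482.2, -50.4, 39.4]
ee_rot: [-15.5, 89.6, 174.0]
force: [-1.1, 0.5, -0.1]
gripper_width: 91.3
```

```bash
python3 - <<'E'
from h import *
p=show()
w=d2w(-115,8);print((w-p[:2]).round(1))
f=grab_frame("top"); cv2.imwrite("pics/top1.png",cv2.resize(f["img"][130:300,170:370],None,fx=3,fy=3))
f=grab_frame("wrist"); cv2.imwrite("pics/wr1.png",f["img"])
E
```

```text
t 2.63 world [482.2 -50.4  39.4] dock [-116.5    9.2] jaw ang dock deg -89.85 F dock [-1.   0.7] -0.1 w 91.3 q6 73.2
[ 1.7 -1. ]
```

View pics/top1.png

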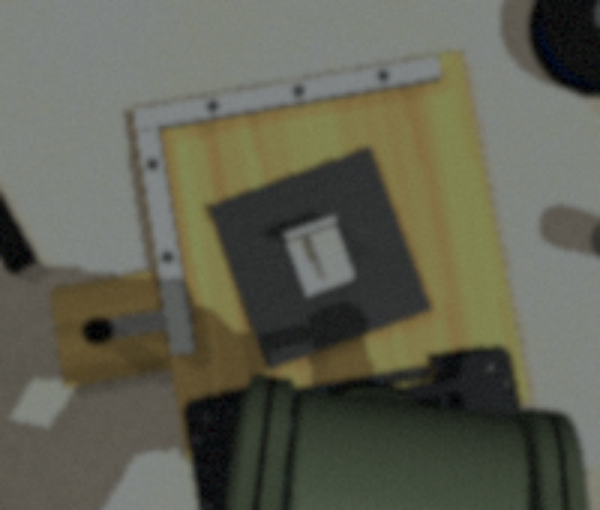

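View pics/wr1.png

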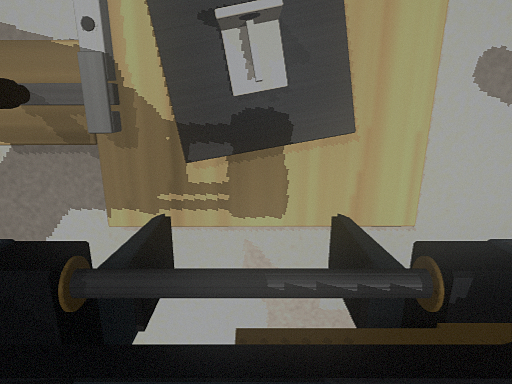

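>>> play_rows(
  motion=[
    [0.001, -0.007, -0.012, 0, 1],
    [0.001, -0.007, -0.023, 0, 1],
    [0.001, -0.007, -0.023, 0, 1],
    [0.009, -0.006, -0.023, 0, 1],
    [0.017, -0.004, -0.023, 0, 1],
    [0.025, -0.003, -0.023, 0, 1],
    [0.033, -0.002, -0.023, 0, 1],
    [0.04, -0.0005, -0.023, 0, 1],
  ],
)

```text
time_s: 3.4
ee_pos: [526.0, -52.2, 19.6]
ee_rot: [161.2, 89.9, -9.5]
force: [1.0, -0.0, 0.4]
gripper_width: 90.8
```

```bash
python3 - <<'E'
from h import *
p=show()
f=grab_frame("wrist"); cv2.imwrite("pics/wr2.png",f["img"])
show()
E
```

```text
t 3.4 world [526.  -52.2  19.6] dock [-73.6   0.3] jaw ang dock deg -89.99 F dock [ 1.  -0.2] 0.4 w 90.8 q6 73.7
t 3.45 world [527.4 -52.   19.5] dock [-72.2   0.2] jaw ang dock deg -89.98 F dock [ 2.3 -1.1] 0.7 w 91.2 q6 73.7
```

View pics/wr2.png

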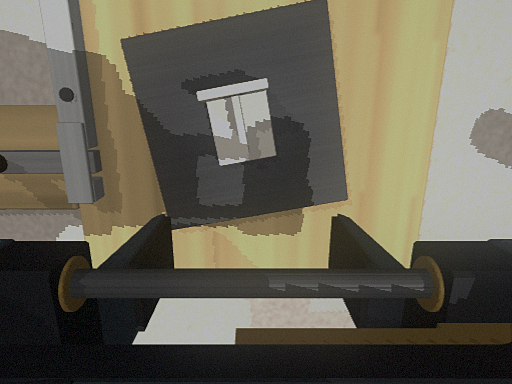

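```bash
cat >> h.py <<'E'
def wray(f,uv,z,s):
    M=np.array(f["tool_from_camera"],float); R=Ro.from_euler("xyz",s["ee_rot"],degrees=True).as_matrix()
    d=R@M[:3,:3]@np.array([(uv[0]-f["cx"])/f["fx"],(uv[1]-f["cy"])/f["fy"],1]); c=R@M[:3,3]+np.array(s["ee_pos"])
    return RD.T@((c+d*(z-c[2])/d[2])[:2]-T0)
E
python3 - <<'E'
from h import *
s=sensors.state(); f=grab_frame("wrist")
for u in [(122,40),(327,0),(348,200),(172,231)]: print("plate",wray(f,u,22,s).round(1))
for u in [(172,215),(330,215),(172,300),(335,300)]: print("tip",wray(f,u,s["ee_pos"][2],s).round(1))
print("rail",wray(f,(100,200),26,s).round(1), "deck R edge",wray(f,(430,150),12,s))
f=grab_frame("top"); cv2.imwrite("pics/top2.png",cv2.resize(f["img"][130:300,170:370],None,fx=3,fy=3))
show()
E
```

```text
plate [39.4 73.8]
plate [ 59.6 -42.2]
plate [-56.3 -63.5]
plate [-78.   53.1]
tip [-67.5  52.9]
tip [-67.5 -53. ]
tip [-132.8   57.3]
tip [-132.8  -61.1]
rail [-55.1  96.7] deck R edge [ -24.98282757 -117.70222603]
t 3.55 world [524.9 -52.1  19. ] dock [-74.7   0.6] jaw ang dock deg -89.96 F dock [-0.5  0.8] -0.6 w 91.5 q6 73.7
```

View pics/top2.png

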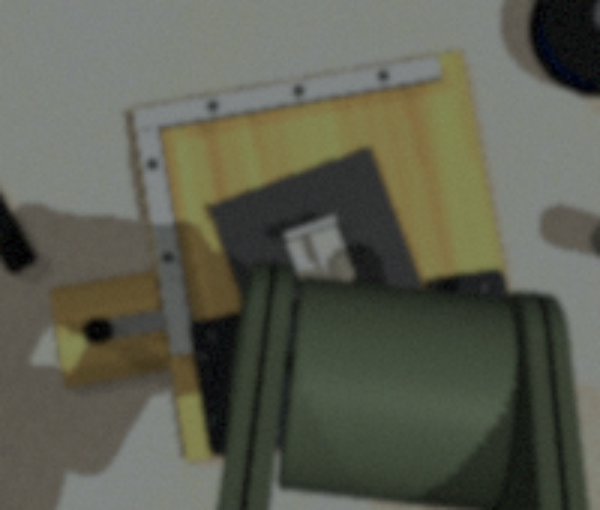

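>>> play_rows(
  motion=[
    [-0.012, 0.001, 0, 0, 1],
    [-0.024, 0.001, 0, 0, 0.6],
    [-0.0286, 0.0013, 0, 0, 0.6],
    [-0.0286, 0.0013, -0.003, 0, 0.6],
    [-0.0286, 0.0013, -0.003, 0, 0.6],
    [-0.0286, 0.0013, -0.003, 0, 0.6],
    [-0.0286, 0.0013, -0.003, 0, 0.6],
    [-0.0286, 0.0013, -0.003, 0, 0.6],
  ],
)

```text
time_s: 4.22
ee_pos: [496.1, -51.1, 16.0]
ee_rot: [153.8, 90.0, -16.8]
force: [-0.7, -0.7, -0.5]
gripper_width: 54.7
```

```bash
python3 - <<'E'
from h import *
p=show()
f=grab_frame("wrist"); cv2.imwrite("pics/wr3.png",f["img"])
show()
E
```

```text
t 4.22 world [496.1 -51.1  16. ] dock [-102.9    6.3] jaw ang dock deg -89.99 F dock [-0.8 -0.6] -0.5 w 54.7 q6 73.4
t 4.27 world [496.  -51.1  16. ] dock [-103.     6.3] jaw ang dock deg -89.99 F dock [-0.7 -0.1] 0.2 w 54.8 q6 73.4
```

View pics/wr3.png

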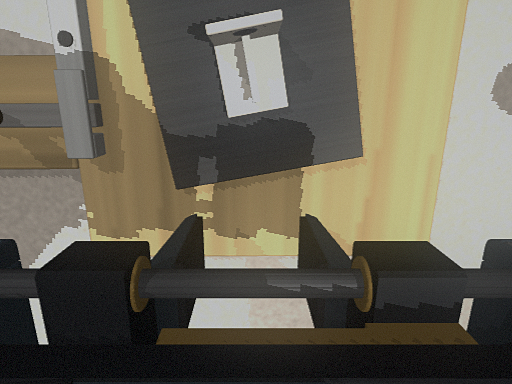

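>>> play_rows(
  motion=[
    [0.006, 0.001, 0, 0, 0.6],
    [0.012, 0.002, 0, 0, 0.6],
    [0.018, 0.003, 0, 0, 0.6],
    [0.024, 0.004, 0, 0, 0.6],
    [0.03, 0.005, 0, 0, 0.6],
    [0.036, 0.006, 0, 0, 0.6],
    [0.042, 0.007, 0, 0, 0.6],
    [0.0475, 0.0078, 0, 0, 0.6],
  ],
)

```text
time_s: 4.93
ee_pos: [543.8, -43.1, 15.9]
ee_rot: [117.3, 90.0, -53.3]
force: [0.5, 0.6, 0.3]
gripper_width: 54.6
```

```bash
python3 - <<'E'
from h import *
p=show()
f=grab_frame("wrist"); cv2.imwrite("pics/wr4.png",f["img"])
show()
E
```

```text
t 4.93 world [543.8 -43.1  15.9] dock [-54.6   6.4] jaw ang dock deg -89.99 F dock [0.6 0.5] 0.3 w 54.6 q6 74.9
t 4.98 world [545.1 -43.   16. ] dock [-53.3   6.2] jaw ang dock deg -89.98 F dock [0.9 0.6] 0.0 w 54.6 q6 74.9
```

View pics/wr4.png

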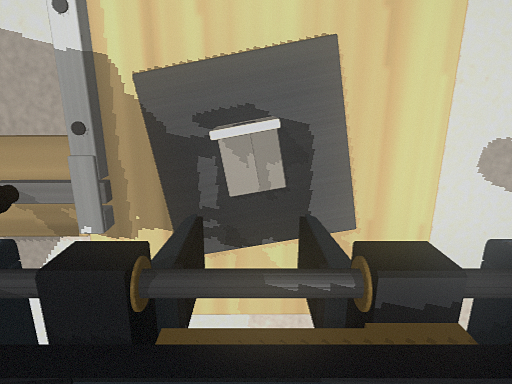

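```bash
python3 - <<'E'
from h import *
s=sensors.state(); f=grab_frame("wrist")
M=np.linalg.inv(np.array(f["tool_from_camera"],float)); print(np.array(f["tool_from_camera"]).round(2),f["fx"],f["cx"],f["cy"])
def tp(p):
    c=M@np.array([*p,1]); return (round(f["fx"]*c[0]/c[2]+f["cx"]),round(f["fy"]*c[1]/c[2]+f["cy"]))
for x in (0,-19,-60):
  for y in (-27.4,27.4):
    for z in (-16,0,16): print((x,y,z),tp((x,y,z)))
for u in [(133,72),(337,35),(357,228),(180,255)]: print("plate",wray(f,u,22,s).round(1))
E
```

```text
[[   0.     -0.27    0.96 -201.89]
 [   1.     -0.     -0.      0.36]
 [   0.      0.96    0.27  -76.52]
 [   0.      0.      0.      1.  ]] 318.8402079544885 250.76358444186462 194.53243161300227
(0, -27.4, -16) (209, 199)
(0, -27.4, 0) (210, 222)
(0, -27.4, 16) (211, 243)
(0, 27.4, -16) (292, 199)
(0, 27.4, 0) (291, 222)
(0, 27.4, 16) (290, 243)
(-19, -27.4, -16) (205, 208)
(-19, -27.4, 0) (206, 232)
(-19, -27.4, 16) (207, 256)
(-19, 27.4, -16) (296, 208)
(-19, 27.4, 0) (295, 232)
(-19, 27.4, 16) (294, 256)
(-60, -27.4, -16) (193, 235)
(-60, -27.4, 0) (195, 265)
(-60, -27.4, 16) (196, 293)
(-60, 27.4, -16) (307, 235)
(-60, 27.4, 0) (306, 265)
(-60, 27.4, 16) (304, 293)
plate [40.8 74. ]
plate [ 60.2 -42.2]
plate [-55.5 -63.8]
plate [-75.1  53.9]
```

```bash
python3 - <<'E'
from h import *
f=grab_frame("scene"); cv2.imwrite("pics/sc5.png",cv2.resize(f["img"][110:260,130:300],None,fx=4.5,fy=4,interpolation=cv2.INTER_CUBIC)[:600,:800])
p=show(); print(proj(f,p))
f=grab_frame("top"); cv2.imwrite("pics/top5.png",cv2.resize(f["img"][130:300,170:370],None,fx=3.5,fy=3.5))
E
```

```text
t 5.08 world [543.4 -43.1  15.9] dock [-55.    6.4] jaw ang dock deg -89.98 F dock [0.7 0.6] -0.2 w 54.6 q6 74.9
[[203.98950606 182.92928022]]
```

View pics/sc5.png

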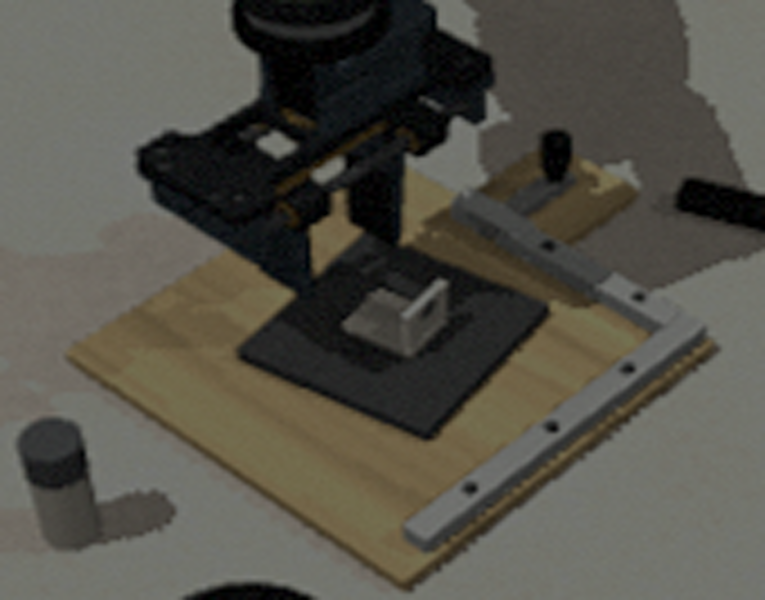

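View pics/top5.png

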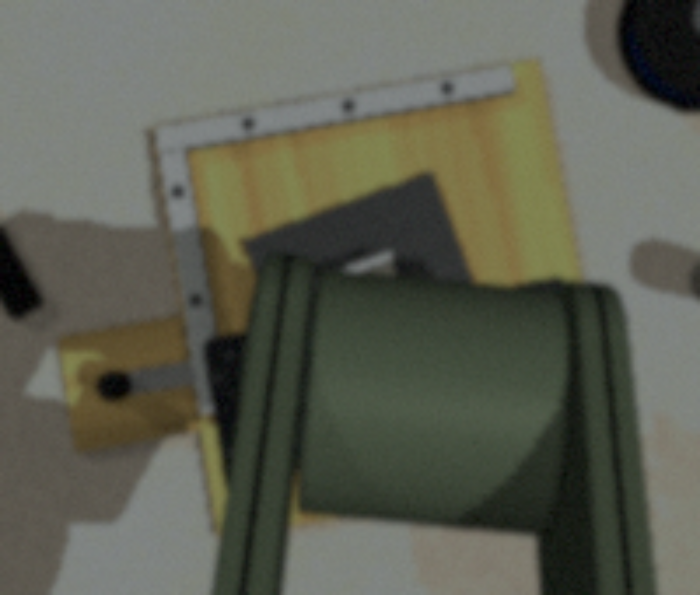

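>>> play_rows(
  motion=[
    [-0.016, -0.003, 0, 0, 0.6],
    [-0.033, -0.0055, 0, 0, 0.6],
    [-0.0495, -0.0082, 0, 0, 0.6],
    [-0.0495, -0.0082, -0.002, 0, 0.6],
    [-0.0495, -0.0082, -0.004, 0, 0.6],
    [-0.0495, -0.0082, -0.006, 0, 0.6],
    [-0.0495, -0.0082, -0.008, 0, 0.6],
    [-0.0495, -0.0082, -0.008, 0, 0.6],
  ],
)

```text
time_s: 5.8
ee_pos: [494.1, -51.3, 7.5]
ee_rot: [10.0, 90.0, -160.7]
force: [1.0, 0.4, 0.2]
gripper_width: 54.7
```

```bash
python3 - <<'E'
from h import *
show()
f=grab_frame("scene"); cv2.imwrite("pics/sc6.png",cv2.resize(f["img"][110:260,130:300],None,fx=4.5,fy=4,interpolation=cv2.INTER_CUBIC)[:600,:800])
p=show(); print(proj(f,p))
E
```

```text
t 5.8 world [494.1 -51.3   7.5] dock [-104.9    6.4] jaw ang dock deg -89.99 F dock [1.1 0.2] 0.2 w 54.7 q6 73.4
t 5.85 world [494.  -51.4   7.6] dock [-105.     6.3] jaw ang dock deg -89.98 F dock [0.4 0.3] 0.0 w 54.4 q6 73.4
[[190.03385314 175.43941448]]
```

View pics/sc6.png

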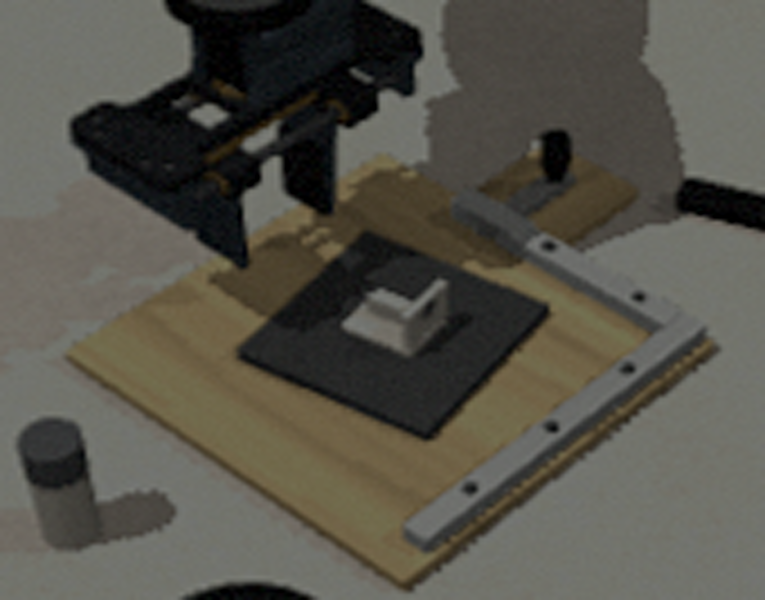

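>>> play_rows(
  motion=[
    [0, 0, -0.002, 0, 0.6],
    [0, 0, -0.004, 0, 0.6],
    [0, 0, -0.006, 0, 0.6],
    [0, 0, -0.008, 0, 0.6],
    [0, 0, -0.008, 0, 0.6],
    [0, 0, -0.008, 0, 0.6],
    [0, 0, -0.008, 0, 0.6],
    [0, 0, -0.008, 0, 0.6],
  ],
)

```text
time_s: 6.52
ee_pos: [493.7, -51.4, 0.1]
ee_rot: [147.0, 90.0, -23.6]
force: [-0.5, 0.6, 0.9]
gripper_width: 54.6
```

>>> play_rows(
  motion=[
    [0, 0, -0.001, 0, 0.6],
    [0, 0, -0.002, 0, 0.6],
    [0, 0, -0.003, 0, 0.6],
    [0, 0, -0.004, 0, 0.6],
    [0, 0, -0.004, 0, 0.6],
    [0, 0, -0.004, 0, 0.6],
    [0, 0, -0.004, 0, 0.6],
    [0, 0, -0.004, 0, 0.6],
  ],
)

```text
time_s: 7.18
ee_pos: [493.6, -51.4, -4.0]
ee_rot: [107.4, 90.0, -63.2]
force: [-0.1, -0.5, 0.9]
gripper_width: 54.7
```

```bash
python3 - <<'E'
from h import *
show()
f=grab_frame("scene"); cv2.imwrite("pics/sc7.png",cv2.resize(f["img"][110:260,130:300],None,fx=4.5,fy=4,interpolation=cv2.INTER_CUBIC)[:600,:800])
f=grab_frame("wrist"); cv2.imwrite("pics/wr7.png",f["img"])
show()
E
```

```text
t 7.18 world [493.6 -51.4  -4. ] dock [-105.5    6.4] jaw ang dock deg -89.99 F dock [-0.2 -0.4] 0.9 w 54.7 q6 73.3
t 7.28 world [493.6 -51.4  -4. ] dock [-105.5    6.3] jaw ang dock deg -89.99 F dock [1.1 0. ] -0.0 w 54.7 q6 73.3
```

View pics/sc7.png

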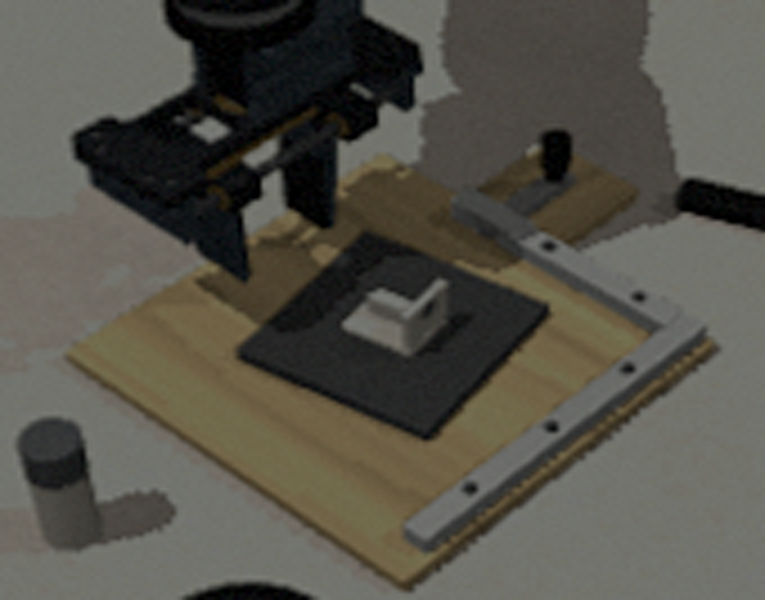

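View pics/wr7.png

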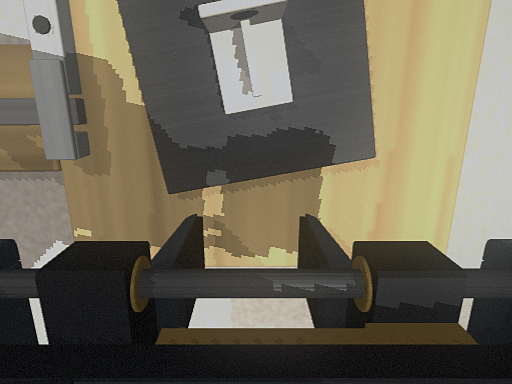

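>>> play_rows(
  motion=[
    [0, 0, -0.001, 0, 0.6],
    [0, 0, -0.002, 0, 0.6],
    [0, 0, -0.003, 0, 0.6],
    [0, 0, -0.004, 0, 0.6],
    [0, 0, -0.005, 0, 0.6],
    [0, 0, -0.005, 0, 0.6],
    [0, 0, -0.005, 0, 0.6],
    [0, 0, -0.005, 0, 0.6],
  ],
)

```text
time_s: 7.95
ee_pos: [493.6, -51.4, -9.0]
ee_rot: [77.8, 90.0, -92.8]
force: [-0.1, -0.1, -0.9]
gripper_width: 54.6
```

>>> play_rows(
  motion=[
    [0, 0, -0.0005, 0, 0.6],
    [0, 0, -0.001, 0, 0.6],
    [0, 0, -0.0015, 0, 0.6],
    [0, 0, -0.002, 0, 0.6],
    [0, 0, -0.0025, 0, 0.6],
    [0, 0, -0.003, 0, 0.6],
    [0, 0, -0.003, 0, 0.6],
    [0, 0, -0.003, 0, 0.6],
  ],
)

```text
time_s: 8.62
ee_pos: [493.5, -51.4, -12.1]
ee_rot: [26.0, 90.0, -144.6]
force: [-0.8, -0.9, -0.3]
gripper_width: 54.9
```

>>> play_rows(
  motion=[
    [0, 0, -0.0005, 0, 0.6],
    [0, 0, -0.001, 0, 0.6],
    [0, 0, -0.0015, 0, 0.6],
    [0, 0, -0.002, 0, 0.6],
    [0, 0, -0.0025, 0, 0.6],
    [0, 0, -0.003, 0, 0.6],
    [0, 0, -0.003, 0, 0.6],
    [0, 0, -0.003, 0, 0.6],
  ],
)

```text
time_s: 9.28
ee_pos: [493.5, -51.4, -15.1]
ee_rot: [37.2, 90.0, -133.5]
force: [0.3, 0.0, -1.0]
gripper_width: 54.9
```

```bash
python3 - <<'E'
from h import *
show()
f=grab_frame("scene"); cv2.imwrite("pics/sc8.png",cv2.resize(f["img"][110:260,130:300],None,fx=4.5,fy=4,interpolation=cv2.INTER_CUBIC)[:600,:800])
f=grab_frame("wrist"); cv2.imwrite("pics/wr8.png",f["img"])
show()
E
```

```text
t 9.28 world [493.5 -51.4 -15.1] dock [-105.5    6.4] jaw ang dock deg -90.0 F dock [ 0.3 -0. ] -1.0 w 54.9 q6 73.3
t 9.38 world [493.6 -51.4 -15. ] dock [-105.5    6.4] jaw ang dock deg -90.0 F dock [ 0.3 -0.3] -0.5 w 54.9 q6 73.4
```

View pics/sc8.png

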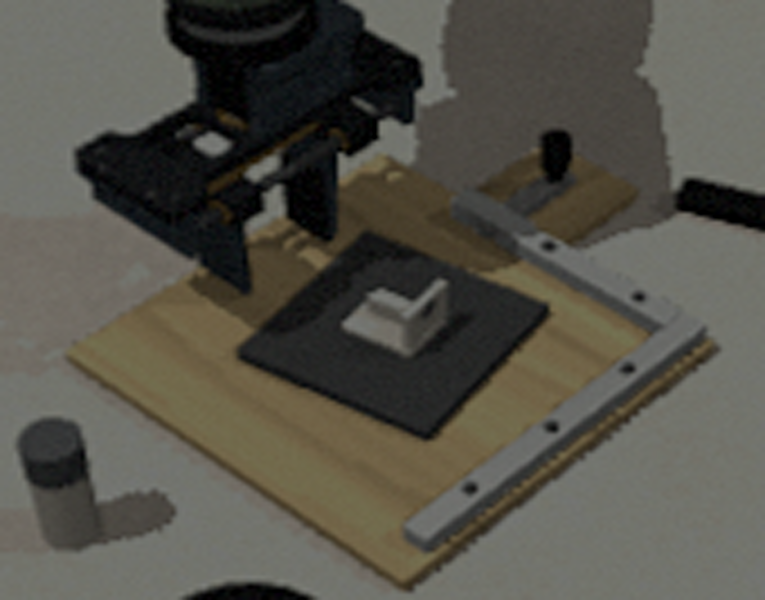

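View pics/wr8.png

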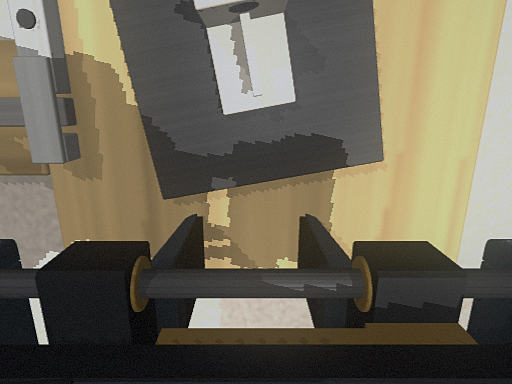

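```bash
python3 - <<'E'
from h import *
f=np.load("scene.npy",allow_pickle=True).item()
for uv,y in [((184.9,182.5),-21),((204.4,169.5),47.3)]:
  for d in (0,8,16):
    for z in (12,18,24,30): 
      q=proj(f,[*d2w(-105.5+d,y),z])[0]; print(y,d,z,(q-uv).round(1))
# known: plate corner check
print(proj(f,[*d2w(-130,120),12]),proj(f,[*d2w(-130,-120),12]))
E
```

```text
-21 0 12 [-3.3 -2.6]
-21 0 18 [-3.5 -4.3]
-21 0 24 [-3.7 -6. ]
-21 0 30 [-3.9 -7.7]
-21 8 12 [-1. -1.]
-21 8 18 [-1.2 -2.7]
-21 8 24 [-1.4 -4.4]
-21 8 30 [-1.6 -6.2]
-21 16 12 [1.2 0.6]
-21 16 18 [ 1.  -1.1]
-21 16 24 [ 0.8 -2.8]
-21 16 30 [ 0.6 -4.6]
47.3 0 12 [-2.8 -3.8]
47.3 0 18 [-2.9 -5.5]
47.3 0 24 [-3.1 -7.3]
47.3 0 30 [-3.2 -9. ]
47.3 8 12 [-0.6 -2.3]
47.3 8 18 [-0.7 -4. ]
47.3 8 24 [-0.8 -5.8]
47.3 8 30 [-1.  -7.5]
47.3 16 12 [ 1.7 -0.8]
47.3 16 18 [ 1.5 -2.5]
47.3 16 24 [ 1.4 -4.2]
47.3 16 30 [ 1.3 -6. ]
[[214.9304474  147.09200577]] [[143.82157963 196.87338335]]
```

>>> play_rows(
  motion=[
    [0.004, 0.0007, 0, 0, 0.6],
    [0.008, 0.0013, 0, 0, 0.6],
    [0.012, 0.002, 0, 0, 0.6],
    [0.016, 0.0026, 0, 0, 0.6],
    [0.02, 0.0033, 0, 0, 0.6],
    [0.024, 0.004, 0, 0, 0.6],
    [0.028, 0.0046, 0, 0, 0.6],
    [0.032, 0.0053, 0, 0, 0.6],
  ],
)

```text
time_s: 10.05
ee_pos: [525.8, -45.9, -15.3]
ee_rot: [2.7, 90.0, -167.9]
force: [-2.3, 0.7, -1.3]
gripper_width: 55.0
```

```bash
python3 - <<'E'
from h import *
show()
f=grab_frame("wrist"); cv2.imwrite("pics/wr9.png",f["img"])
show()
E
```

```text
t 10.05 world [525.8 -45.9 -15.3] dock [-72.8   6.5] jaw ang dock deg -89.99 F dock [-2.1  1.1] -1.3 w 55.0 q6 74.4
t 10.1 world [527.3 -46.  -15.1] dock [-71.3   6.2] jaw ang dock deg -89.99 F dock [-1.1  0.6] -0.1 w 54.8 q6 74.4
```

View pics/wr9.png

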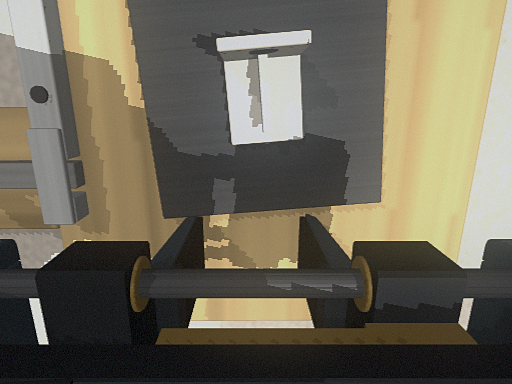

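>>> play_rows(
  motion=[
    [0.004, 0.0007, 0, 0, 0.6],
    [0.008, 0.0013, 0, 0, 0.6],
    [0.012, 0.002, 0, 0, 0.6],
    [0.016, 0.0026, 0, 0, 0.6],
    [0.02, 0.0033, 0, 0, 0.6],
    [0.024, 0.004, 0, 0, 0.6],
    [0.024, 0.004, 0, 0, 0.6],
    [0.024, 0.004, 0, 0, 0.6],
  ],
)

```text
time_s: 10.77
ee_pos: [551.2, -42.2, -14.7]
ee_rot: [165.9, 89.8, -4.7]
force: [-0.1, -0.5, -0.5]
gripper_width: 54.9
```

```bash
python3 - <<'E'
from h import *
show()
f=grab_frame("wrist"); cv2.imwrite("pics/wr10.png",f["img"])
show()
E
```

```text
t 10.77 world [551.2 -42.2 -14.7] dock [-47.1   6.1] jaw ang dock deg -90.0 F dock [-0.2 -0.5] -0.5 w 54.9 q6 75.0
t 10.82 world [551.1 -42.2 -14.7] dock [-47.2   6.1] jaw ang dock deg -90.0 F dock [ 0.4 -0.2] 0.1 w 54.8 q6 75.0
```

View pics/wr10.png

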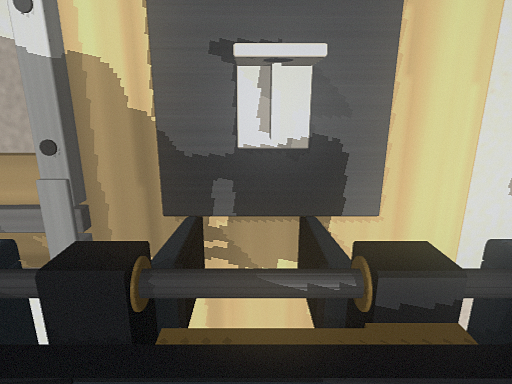

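>>> play_rows(
  motion=[
    [0.003, 0.0005, 0, 0, 0.6],
    [0.006, 0.001, 0, 0, 0.6],
    [0.008, 0.0013, 0, 0, 0.6],
    [0.01, 0.0016, 0, 0, 0.6],
    [0.011, 0.0018, 0, 0, 0.6],
    [0.012, 0.002, 0, 0, 0.6],
    [0.013, 0.0021, 0, 0, 0.6],
    [0.013, 0.0021, 0, 0, 0.6],
  ],
)

```text
time_s: 11.48
ee_pos: [559.8, -40.3, -15.0]
ee_rot: [-5.1, 89.7, -175.7]
force: [-8.1, -2.2, 5.7]
gripper_width: 54.5
```

>>> play_rows(
  motion=[
    [0.0005, 0, 0, 0, 0.6],
    [0.001, 0, 0, 0, 0.6],
    [0.0015, 0, 0, 0, 0.6],
    [0.002, 0, 0, 0, 0.6],
    [0.002, 0, 0, 0, 0.6],
    [0.002, 0, 0, 0, 0.6],
    [0.002, 0, 0, 0, 0.6],
    [0.002, 0, 0, 0, 0.6],
  ],
)

```text
time_s: 12.15
ee_pos: [559.7, -40.3, -15.1]
ee_rot: [-7.6, 89.5, -178.2]
force: [-10.7, -1.7, 8.7]
gripper_width: 54.6
```

```bash
python3 - <<'E'
from h import *
show()
f=grab_frame("top"); cv2.imwrite("pics/top11.png",cv2.resize(f["img"][130:300,170:370],None,fx=3.5,fy=3.5))
f=grab_frame("wrist"); cv2.imwrite("pics/wr11.png",f["img"])
show()
E
```

```text
t 12.15 world [559.7 -40.3 -15.1] dock [-38.4   6.6] jaw ang dock deg -89.98 F dock [-10.8   0.1] 8.7 w 54.6 q6 75.4
t 12.25 world [559.7 -40.3 -15.1] dock [-38.4   6.6] jaw ang dock deg -89.98 F dock [-11.2  -0.7] 9.1 w 55.0 q6 75.4
```

View pics/top11.png

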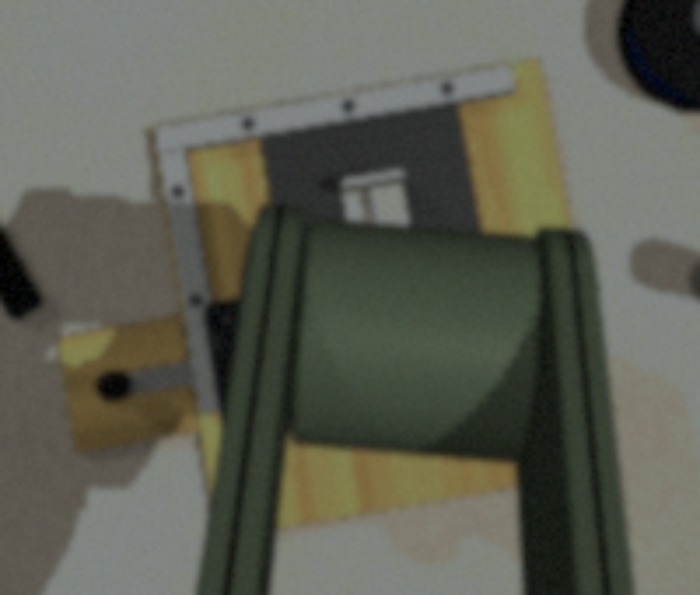

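View pics/wr11.png

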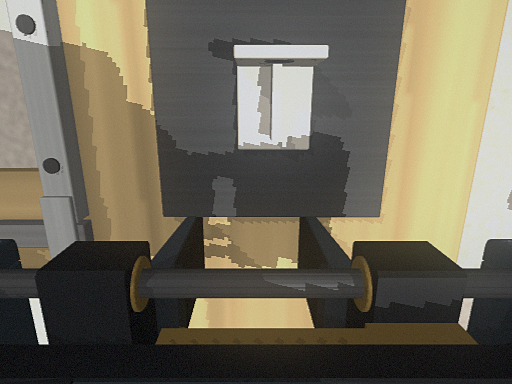

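>>> play_rows(
  motion=[
    [-0.008, -0.0013, 0, 0, 0.6],
    [-0.015, -0.0025, 0.002, 0, 0.6],
    [-0.015, -0.0025, 0.03, 0, 0.6],
    [-0.015, -0.0025, 0.06, 0.1, 0.6],
    [-0.015, -0.0025, 0.07, 0.22, 0.6],
    [-0.015, -0.0025, 0.07, 0.34, 0.6],
    [-0.015, -0.0025, 0.07, 0.46, 0.6],
    [-0.015, -0.0025, 0.07, 0.58, 0.6],
  ],
)

```text
time_s: 12.92
ee_pos: [550.6, -42.6, 55.9]
ee_rot: [133.9, 89.8, -3.1]
force: [-0.3, 0.8, -0.7]
gripper_width: 55.0
```

```bash
python3 - <<'E'
from h import *
p=show()
f=grab_frame("top")
w=d2w(38,-95); print((w-p[:2]).round(1))
w=d2w(-50,-95); print((w-p[:2]).round(1))
E
```

```text
t 12.92 world [550.6 -42.6  55.9] dock [-47.8   5.8] jaw ang dock deg -56.43 F dock [-0.1  0.9] -0.7 w 55.0 q6 41.4
[101.1 -85.5]
[ 14.2 -99.8]
```

>>> play_rows(
  motion=[
    [0.005, -0.033, 0, 0.12, 0.6],
    [0.01, -0.066, 0, 0.24, 0.6],
    [0.0142, -0.0998, 0, 0.36, 0.6],
    [0.043, -0.095, 0, 0.48, 0.6],
    [0.072, -0.09, 0, 0.6, 0.6],
    [0.101, -0.0855, 0, 0.72, 0.6],
    [0.101, -0.0855, 0, 0.84, 0.6],
    [0.101, -0.0855, 0, 0.96, 0.6],
  ],
)

```text
time_s: 13.63
ee_pos: [652.7, -127.9, 54.6]
ee_rot: [78.2, 89.9, -3.9]
force: [-0.4, 1.1, -0.4]
gripper_width: 54.6
```

```bash
python3 - <<'E'
from h import *
p=show()
s=sensors.state();f=grab_frame("wrist"); cv2.imwrite("pics/wr12.png",f["img"])
w=d2w(38,-97); print((w-p[:2]).round(1))
E
```

```text
t 13.63 world [ 652.7 -127.9   54.6] dock [ 39. -95.] jaw ang dock deg -1.53 F dock [-0.2  1.1] -0.4 w 54.6 q6 -19.9
[-0.7 -2.1]
```

View pics/wr12.png

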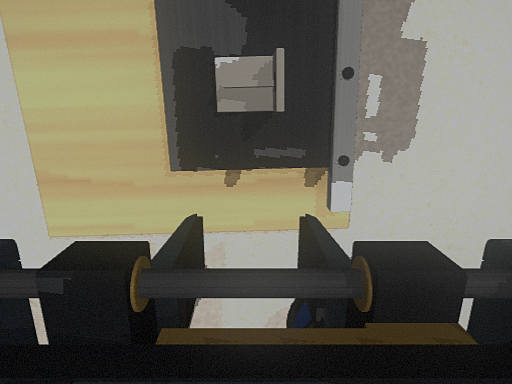

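>>> play_rows(
  motion=[
    [-0.001, -0.002, -0.02, 0.027, 0.6],
    [-0.001, -0.002, -0.04, 0.027, 0.6],
    [-0.001, -0.002, -0.055, 0.027, 0.6],
    [-0.001, -0.002, -0.062, 0.027, 0.6],
    [-0.001, -0.002, -0.066, 0.027, 0.6],
    [-0.001, -0.002, -0.069, 0.027, 0.6],
    [-0.001, -0.002, -0.069, 0.027, 0.6],
    [-0.001, -0.002, -0.069, 0.027, 0.6],
  ],
)

```text
time_s: 14.35
ee_pos: [650.3, -130.1, -13.2]
ee_rot: [71.1, 89.9, -9.8]
force: [-0.8, -0.4, 0.6]
gripper_width: 54.7
```

```bash
python3 - <<'E'
from h import *
p=show()
s=sensors.state();f=grab_frame("wrist"); cv2.imwrite("pics/wr13.png",f["img"])
E
```

```text
t 14.35 world [ 650.3 -130.1  -13.2] dock [ 36.3 -96.8] jaw ang dock deg -0.26 F dock [-0.8 -0.3] 0.6 w 54.7 q6 -21.4
```

View pics/wr13.png

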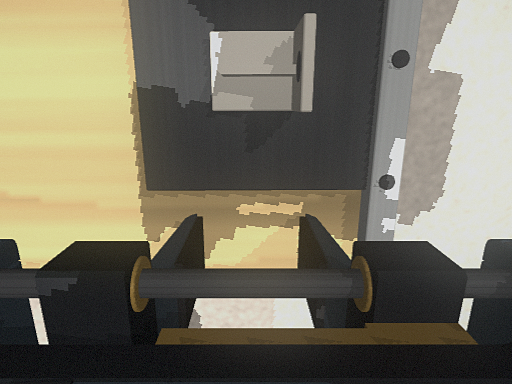

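>>> play_rows(
  motion=[
    [-0.001, 0.006, -0.001, 0, 0.6],
    [-0.002, 0.012, -0.001, 0, 0.6],
    [-0.003, 0.018, -0.001, 0, 0.6],
    [-0.004, 0.024, -0.001, 0, 0.6],
    [-0.005, 0.03, -0.001, 0, 0.6],
    [-0.006, 0.036, -0.001, 0, 0.6],
    [-0.007, 0.042, -0.001, 0, 0.6],
    [-0.0075, 0.045, -0.001, 0, 0.6],
  ],
)

```text
time_s: 15.07
ee_pos: [642.0, -84.4, -14.7]
ee_rot: [40.0, 90.0, -40.8]
force: [-0.4, -4.7, 1.6]
gripper_width: 54.8
```

```bash
python3 - <<'E'
from h import *
p=show()
s=sensors.state();f=grab_frame("wrist"); cv2.imwrite("pics/wr14.png",f["img"])
show()
E
```

```text
t 15.07 world [642.  -84.4 -14.7] dock [ 35.6 -50.4] jaw ang dock deg -0.17 F dock [-1.2 -4.6] 1.6 w 54.8 q6 -17.7
t 15.12 world [642.  -83.9 -14.7] dock [ 35.6 -49.9] jaw ang dock deg -0.17 F dock [-0.8 -2.7] 2.6 w 54.7 q6 -17.7
```

View pics/wr14.png

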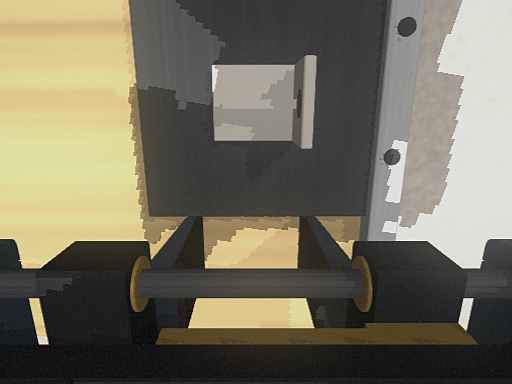

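Sliding along well. On to the left rail (about 12–15 mm left).

>>> play_rows(
  motion=[
    [-0.0005, 0.003, 0, 0, 0.6],
    [-0.001, 0.006, 0, 0, 0.6],
    [-0.0013, 0.008, 0, 0, 0.6],
    [-0.0016, 0.01, 0, 0, 0.6],
    [-0.002, 0.012, 0, 0, 0.6],
    [-0.0021, 0.013, 0, 0, 0.6],
    [-0.0023, 0.014, 0, 0, 0.6],
    [-0.0023, 0.014, 0, 0, 0.6],
  ],
)

```text
time_s: 15.78
ee_pos: [639.9, -71.4, -14.8]
ee_rot: [22.8, 90.0, -58.0]
force: [-0.4, -4.5, 2.3]
gripper_width: 54.8
```

```bash
python3 - <<'E'
from h import *
p=show()
s=sensors.state();f=grab_frame("wrist"); cv2.imwrite("pics/wr15.png",f["img"])
show()
f=grab_frame("scene"); cv2.imwrite("pics/sc15.png",cv2.resize(f["img"][110:260,130:300],None,fx=4.5,fy=4,interpolation=cv2.INTER_CUBIC)[:600,:800])
E
```

```text
t 15.78 world [639.9 -71.4 -14.8] dock [ 35.6 -37.2] jaw ang dock deg -0.2 F dock [-1.2 -4.3] 2.3 w 54.8 q6 -16.5
t 15.83 world [639.8 -71.3 -14.8] dock [ 35.6 -37.1] jaw ang dock deg -0.2 F dock [-1.5 -4.6] 3.0 w 54.2 q6 -16.5
```

View pics/wr15.png

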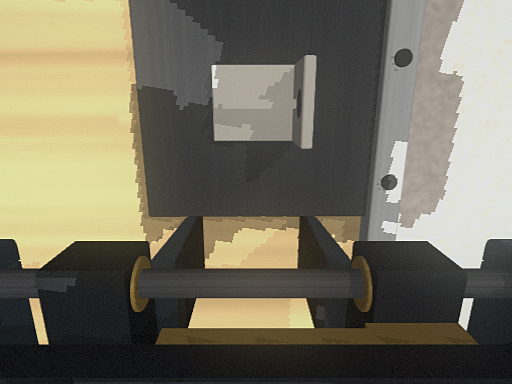

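View pics/sc15.png

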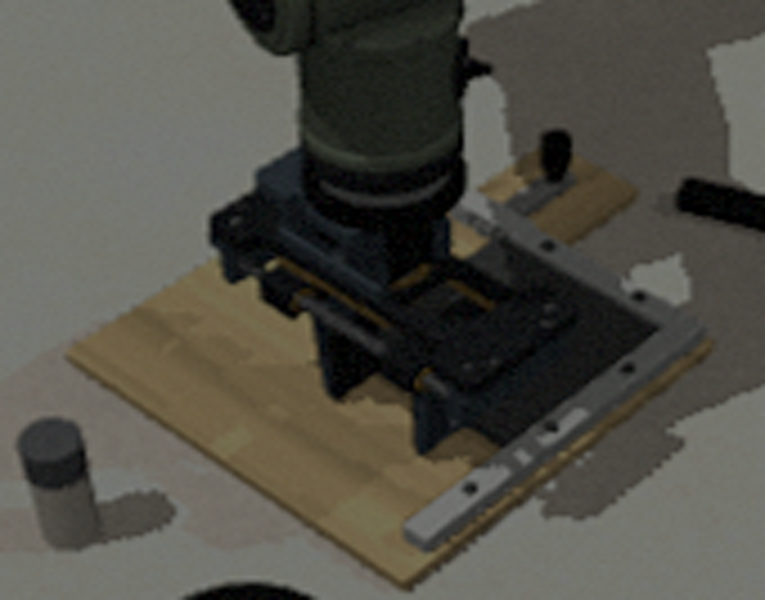

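>>> play_rows(
  motion=[
    [-0.0001, 0.0008, 0, 0, 0.6],
    [-0.0002, 0.0016, 0, 0, 0.6],
    [-0.0003, 0.0024, 0, 0, 0.6],
    [-0.0004, 0.003, 0, 0, 0.6],
    [-0.0005, 0.0035, 0, 0, 0.6],
    [-0.0006, 0.004, 0, 0, 0.6],
    [-0.0006, 0.004, 0, 0, 0.6],
    [-0.0006, 0.004, 0, 0, 0.6],
  ],
)

```text
time_s: 16.55
ee_pos: [640.4, -70.9, -14.6]
ee_rot: [16.0, 89.6, -64.7]
force: [1.5, -14.0, 2.2]
gripper_width: 54.5
```

```bash
python3 - <<'E'
from h import *
p=show()
E
```

```text
t 16.55 world [640.4 -70.9 -14.6] dock [ 36.2 -36.8] jaw ang dock deg -0.09 F dock [ -0.8 -14. ] 2.2 w 54.5 q6 -16.2
```

>>> play_rows(
  motion=[
    [0.001, -0.01, 0, 0, 0.6],
    [0.003, -0.02, 0, 0, 0.6],
    [0.004, -0.025, 0.02, 0, 0.6],
    [0.004, -0.025, 0.06, 0, 0.6],
    [0.004, -0.025, 0.1, 0, 0.6],
    [-0.02, -0.05, 0.12, -0.1, 0.6],
    [-0.05, -0.07, 0.12, -0.2, 0.6],
    [-0.08, -0.09, 0.12, -0.3, 0.6],
  ],
)

```text
time_s: 17.22
ee_pos: [559.6, -157.0, 106.4]
ee_rot: [112.4, 89.8, 14.1]
force: [-0.9, -0.4, -0.6]
gripper_width: 54.6
```

```bash
python3 - <<'E'
from h import *
p=show()
f=grab_frame("top"); cv2.imwrite("pics/top16.png",cv2.resize(f["img"][140:275,180:330],None,fx=4.4,fy=4.4,interpolation=cv2.INTER_CUBIC))
f=grab_frame("scene"); cv2.imwrite("pics/sc16.png",cv2.resize(f["img"][110:260,130:300],None,fx=4.5,fy=4,interpolation=cv2.INTER_CUBIC)[:600,:800])
E
```

```text
t 17.22 world [ 559.6 -157.   106.4] dock [ -57.6 -108.5] jaw ang dock deg -17.65 F dock [-0.9 -0.2] -0.6 w 54.6 q6 -8.7
```

View pics/top16.png

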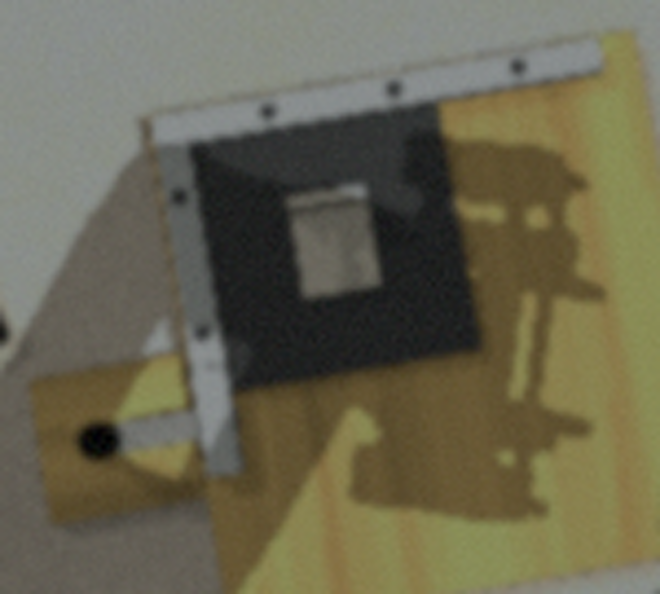

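View pics/sc16.png

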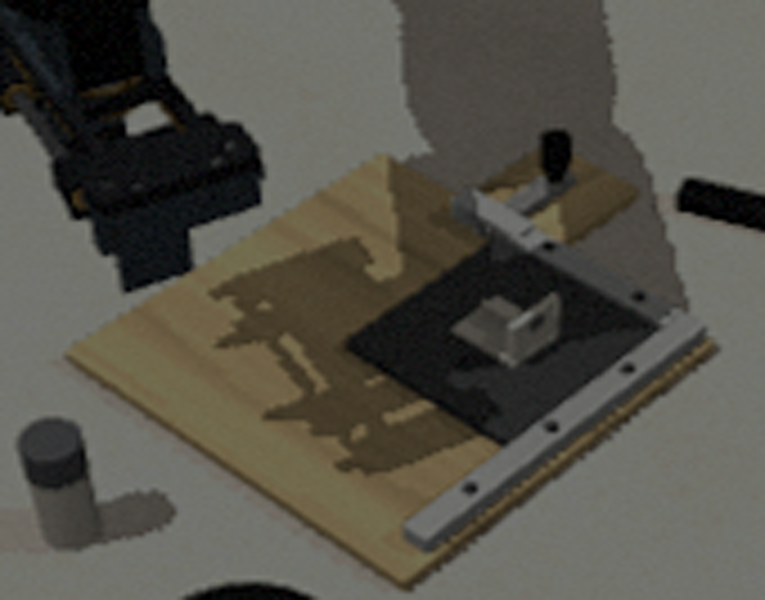

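```bash
python3 - <<'E'
from h import *
p=show(); print((d2w(-64,32)-p[:2]).round(1))
E
```

```text
t 17.32 world [ 554.6 -158.1  104.9] dock [ -62.7 -108.9] jaw ang dock deg -17.7 F dock [ 0.2 -0. ] -1.0 w 54.7 q6 -8.8
[-24.2 138.8]
```

>>> play_rows(
  motion=[
    [-0.004, 0.02, 0, -0.12, 0.6],
    [-0.008, 0.04, 0, -0.24, 0.6],
    [-0.012, 0.06, 0, -0.36, 0.6],
    [-0.016, 0.08, 0, -0.48, 0.6],
    [-0.02, 0.1, 0, -0.6, 0.6],
    [-0.024, 0.12, 0, -0.72, 0.6],
    [-0.024, 0.139, 0, -0.84, 0.6],
    [-0.024, 0.139, 0, -0.96, 0.6],
  ],
)

```text
time_s: 17.98
ee_pos: [534.9, -13.9, 104.5]
ee_rot: [-98.8, 89.8, 108.0]
force: [0.3, -0.4, -0.1]
gripper_width: 54.5
```

>>> play_rows(
  motion=[
    [0, 0, -0.01, -0.12, 0.6],
    [0, 0, -0.02, -0.24, 0.6],
    [0, 0, -0.03, -0.303, 0.6],
    [0, 0, -0.05, -0.303, 0.6],
    [0, 0, -0.07, -0.303, 0.6],
    [0, 0, -0.09, -0.303, 0.6],
    [0, 0, -0.09, -0.303, 0.6],
    [0, 0, -0.09, -0.303, 0.6],
  ],
)

```text
time_s: 18.65
ee_pos: [534.6, -17.3, 14.0]
ee_rot: [-29.9, 89.8, 159.7]
force: [0.8, -0.5, 0.3]
gripper_width: 54.9
```

```bash
python3 - <<'E'
from h import *
p=show(); print((d2w(-64,32)-p[:2]).round(1))
f=grab_frame("wrist"); cv2.imwrite("pics/wr17.png",f["img"])
E
```

```text
t 18.65 world [534.6 -17.3  14. ] dock [-59.5  33.4] jaw ang dock deg -89.76 F dock [ 0.7 -0.6] 0.3 w 54.9 q6 77.2
[-4.2 -2.1]
```

View pics/wr17.png

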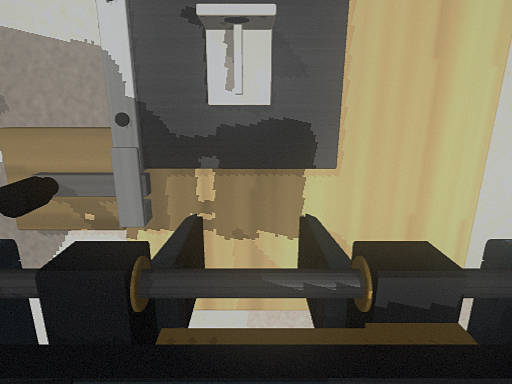

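>>> play_rows(
  motion=[
    [-0.004, -0.002, -0.014, 0, 0.6],
    [-0.004, -0.002, -0.025, 0, 0.6],
    [-0.004, -0.002, -0.0285, 0, 0.6],
    [-0.004, -0.002, -0.0285, 0, 0.6],
    [0.001, -0.001, -0.0285, 0, 0.6],
    [0.006, -0.0002, -0.0285, 0, 0.6],
    [0.01, 0.0005, -0.0285, 0, 0.6],
    [0.014, 0.001, -0.0285, 0, 0.6],
  ],
)

```text
time_s: 19.37
ee_pos: [550.5, -16.8, -12.8]
ee_rot: [168.3, 89.9, -2.1]
force: [0.0, 0.2, 0.3]
gripper_width: 54.7
```

>>> play_rows(
  motion=[
    [0.002, 0.0003, 0, 0, 0.6],
    [0.004, 0.0006, 0, 0, 0.6],
    [0.006, 0.001, 0, 0, 0.6],
    [0.007, 0.0011, 0, 0, 0.6],
    [0.008, 0.0013, 0, 0, 0.6],
    [0.009, 0.0014, 0, 0, 0.6],
    [0.009, 0.0014, 0, 0, 0.6],
    [0.009, 0.0014, 0, 0, 0.6],
  ],
)

```text
time_s: 20.03
ee_pos: [555.9, -15.8, -13.7]
ee_rot: [-5.1, 89.7, -175.5]
force: [-4.9, -1.1, 4.6]
gripper_width: 54.4
```

```bash
python3 - <<'E'
from h import *
p=show()
E
```

```text
t 20.03 world [555.9 -15.8 -13.7] dock [-38.3  31.3] jaw ang dock deg -89.76 F dock [-5.  -0.3] 4.6 w 54.4 q6 77.6
```

>>> play_rows(
  motion=[
    [-0.01, -0.0016, 0, 0, 0.6],
    [-0.02, -0.0032, 0, 0, 0.6],
    [-0.025, -0.004, 0.02, 0, 0.3],
    [-0.025, -0.004, 0.05, 0, 0],
    [-0.025, -0.004, 0.08, 0, 0],
    [-0.025, 0.02, 0.08, 0, 0],
    [-0.025, 0.05, 0.08, 0, 0],
    [-0.025, 0.08, 0.08, 0, 0],
  ],
)

```text
time_s: 20.7
ee_pos: [533.1, 64.8, 67.4]
ee_rot: [178.5, 89.9, 8.0]
force: [0.1, 0.5, 0.2]
gripper_width: 17.5
```

```bash
python3 - <<'E'
from h import *
p=show(); print((d2w(-31,196)-p[:2]).round(1))
f=grab_frame("top"); cv2.imwrite("pics/top18.png",cv2.resize(f["img"][140:275,150:330],None,fx=4.4,fy=4.4,interpolation=cv2.INTER_CUBIC))
E
```

```text
t 20.7 world [533.1  64.8  67.4] dock [-47.6 114.5] jaw ang dock deg -89.88 F dock [0.1 0.4] 0.2 w 17.5 q6 86.2
[ 3.1 83.1]
```

View pics/top18.png

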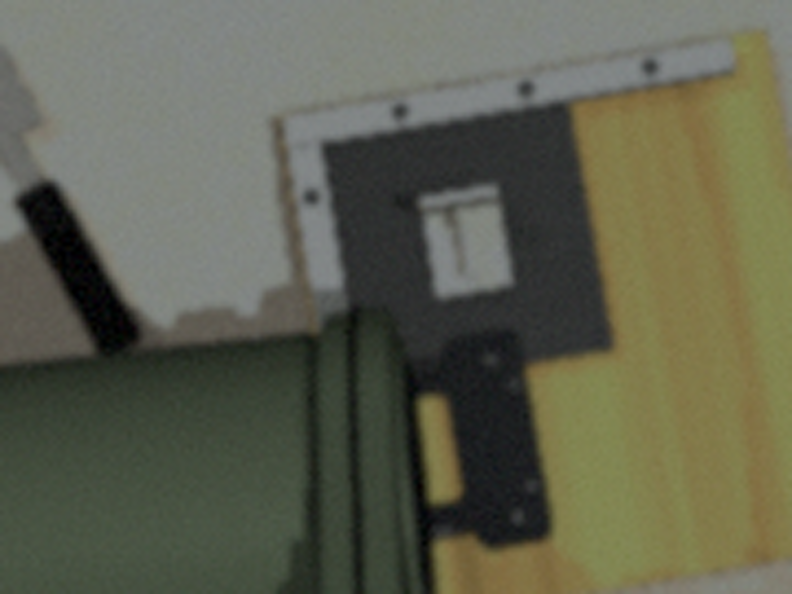

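>>> play_rows(
  motion=[
    [0.001, 0.03, 0, 0, 0],
    [0.002, 0.06, 0, 0, 0],
    [0.003, 0.083, 0, 0, 0],
    [0.003, 0.083, -0.015, 0, 0],
    [0.003, 0.083, -0.03, 0, 0],
    [0.003, 0.083, -0.03, 0, 0],
    [0.003, 0.083, -0.03, 0, 0],
    [0.003, 0.083, -0.03, 0, 0],
  ],
)

```text
time_s: 21.42
ee_pos: [536.4, 147.1, 37.1]
ee_rot: [-177.9, 89.9, 11.7]
force: [0.5, 0.2, 0.1]
gripper_width: 0.4
```

```bash
python3 - <<'E'
from h import *
p=show(); print((d2w(-31,196)-p[:2]).round(1))
f=grab_frame("wrist"); cv2.imwrite("pics/wr19.png",f["img"])
f=grab_frame("scene"); cv2.imwrite("pics/sc19.png",cv2.resize(f["img"][90:230,170:340],None,fx=4.5,fy=4.2,interpolation=cv2.INTER_CUBIC)[:600,:800])
E
```

```text
t 21.42 world [536.4 147.1  37.1] dock [-30.9 195.3] jaw ang dock deg -89.79 F dock [0.5 0.2] 0.1 w 0.4 q6 94.6
[-0.2  0.7]
```

View pics/wr19.png

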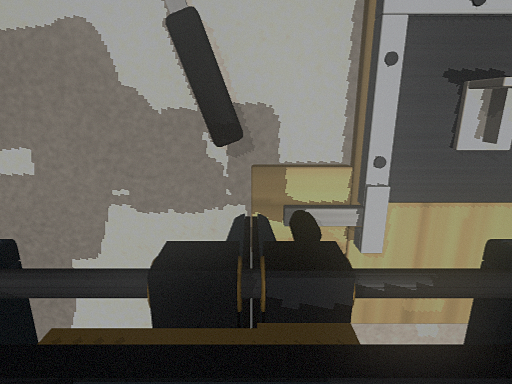

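View pics/sc19.png

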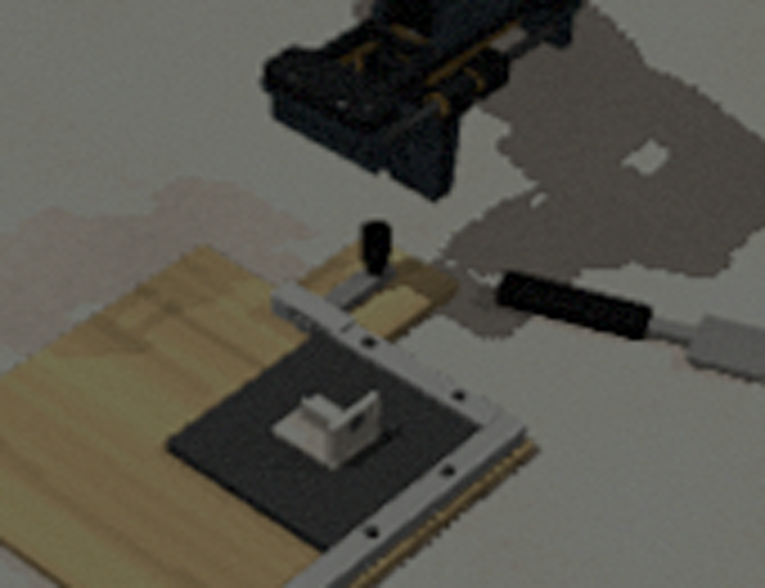

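>>> play_rows(
  motion=[
    [0, 0.001, -0.012, 0, 0],
    [0, 0.001, -0.022, 0, 0],
    [0, 0.001, -0.027, 0, 0],
    [0, 0.001, -0.027, 0, 0],
    [0, 0.001, -0.027, 0, 0],
    [0, 0.001, -0.027, 0, 0],
    [0, 0.001, -0.027, 0, 0],
    [0, 0.001, -0.027, 0, 0],
  ],
)

```text
time_s: 22.18
ee_pos: [536.5, 148.5, 9.9]
ee_rot: [-179.9, 89.9, 9.7]
force: [0.1, -0.0, -0.1]
gripper_width: 0.6
```

```bash
python3 - <<'E'
from h import *
p=show()
f=grab_frame("wrist"); cv2.imwrite("pics/wr20.png",f["img"])
f=grab_frame("scene"); cv2.imwrite("pics/sc20.png",cv2.resize(f["img"][90:230,170:340],None,fx=4.5,fy=4.2,interpolation=cv2.INTER_CUBIC)[:600,:800])
E
```

```text
t 22.18 world [536.5 148.5   9.9] dock [-30.6 196.6] jaw ang dock deg -89.77 F dock [ 0.1 -0. ] -0.1 w 0.6 q6 94.7
```

View pics/wr20.png

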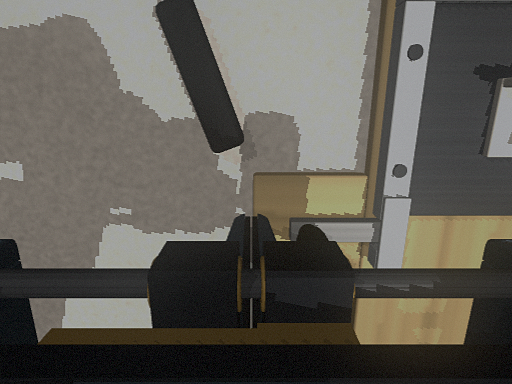

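View pics/sc20.png

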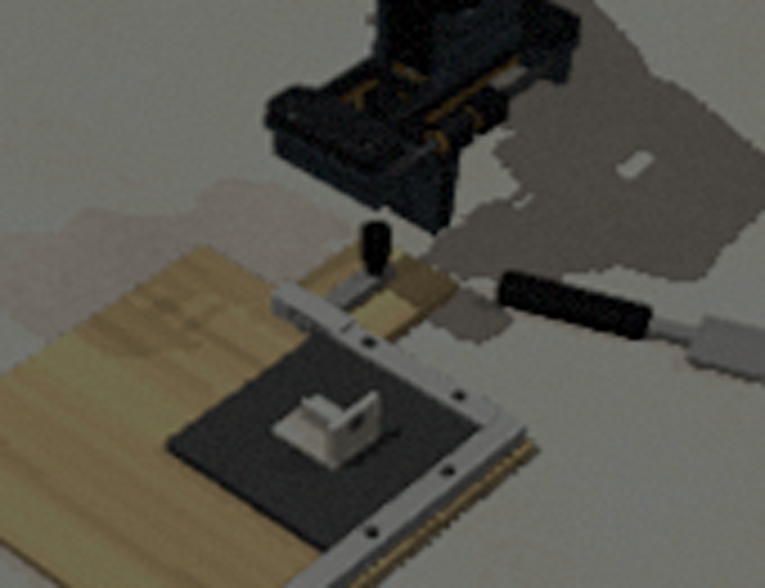

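```bash
python3 - <<'E'
from h import *
f=np.load("scene.npy",allow_pickle=True).item()
for (a,b) in [(385,205),(275,150),(435,235),(440,130)]:
    print((a,b),((170+a/4.5),(90+b/4.2)))
for nm,P in {"endplate":(7,107),"finger+x,+y":(-15,210),"finger +x -y":(-15,183)}.items():
    print(nm,[proj(f,[*d2w(*P),z])[0].round(1).tolist() for z in (20,38,60,80,100)])
print("knob top",proj(f,[*d2w(-31,158),57]))
E
```

```text
(385, 205) (255.55555555555554, 138.8095238095238)
(275, 150) (231.11111111111111, 125.71428571428572)
(435, 235) (266.6666666666667, 145.95238095238096)
(440, 130) (267.77777777777777, 120.95238095238095)
endplate [[250.5, 172.5], [250.6, 167.3], [250.8, 160.8], [250.9, 154.7], [251.0, 148.5]]
finger+x,+y [[270.6, 147.9], [270.9, 142.7], [271.3, 136.2], [271.6, 130.2], [272.0, 124.0]]
finger +x -y [[263.8, 153.1], [264.1, 147.9], [264.4, 141.4], [264.6, 135.3], [264.9, 129.1]]
knob top [[253.00731541 144.25430925]]
```

>>> play_rows(
  motion=[
    [0.0008, -0.005, 0, 0, 0],
    [0.0016, -0.01, 0, 0, 0],
    [0.0024, -0.015, 0, 0, 0],
    [0.0032, -0.02, 0, 0, 0],
    [0.004, -0.025, 0, 0, 0],
    [0.0049, -0.03, 0, 0, 0],
    [0.0057, -0.035, 0, 0, 0],
    [0.0062, -0.038, 0, 0, 0],
  ],
)

```text
time_s: 22.95
ee_pos: [542.5, 109.8, 9.5]
ee_rot: [-132.2, 90.0, 57.4]
force: [-1.3, 3.0, 0.2]
gripper_width: 0.7
```

```bash
python3 - <<'E'
from h import *
p=show()
f=grab_frame("wrist"); cv2.imwrite("pics/wr21.png",f["img"])
show()
f=grab_frame("scene"); cv2.imwrite("pics/sc21.png",cv2.resize(f["img"][90:230,170:340],None,fx=4.5,fy=4.2,interpolation=cv2.INTER_CUBIC)[:600,:800])
E
```

```text
t 22.95 world [542.5 109.8   9.5] dock [-31.  157.5] jaw ang dock deg -89.79 F dock [-0.8  3.1] 0.2 w 0.7 q6 90.7
t 23.0 world [542.5 109.5   9.5] dock [-31.  157.1] jaw ang dock deg -89.8 F dock [0.2 1.5] 0.4 w 0.4 q6 90.7
```

View pics/wr21.png

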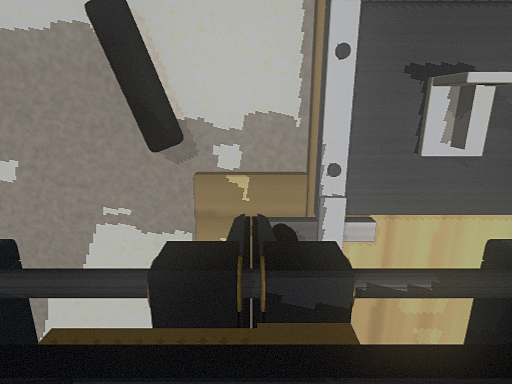

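View pics/sc21.png

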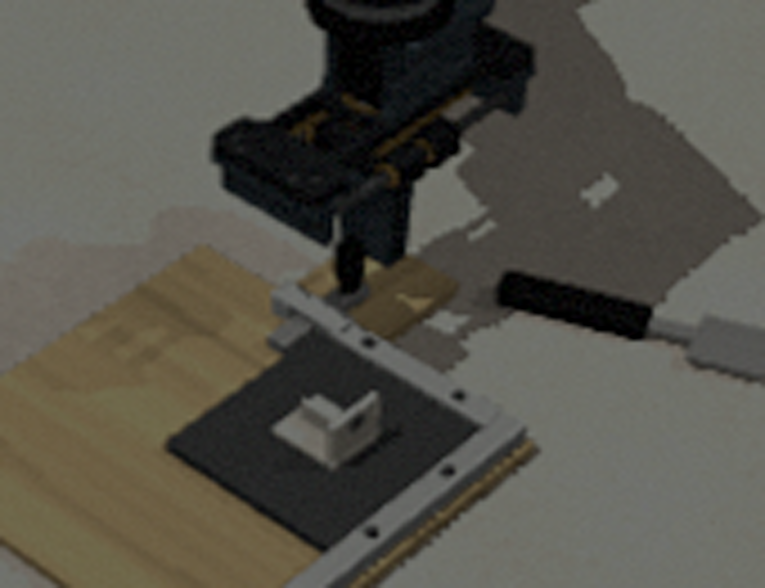

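>>> play_rows(
  motion=[
    [0.0005, -0.003, 0, 0, 0],
    [0.001, -0.006, 0, 0, 0],
    [0.0014, -0.0085, 0, 0, 0],
    [0.0016, -0.01, 0, 0, 0],
    [0.0018, -0.011, 0, 0, 0],
    [0.002, -0.012, 0, 0, 0],
    [0.002, -0.012, 0, 0, 0],
    [0.002, -0.012, 0, 0, 0],
  ],
)

```text
time_s: 23.72
ee_pos: [544.4, 98.2, 9.5]
ee_rot: [103.5, 90.0, -66.9]
force: [-0.6, 1.5, -0.2]
gripper_width: 0.1
```

```bash
python3 - <<'E'
from h import *
show()
s=sensors.state();f=grab_frame("wrist"); cv2.imwrite("pics/wr22.png",f["img"])
E
```

```text
t 23.72 world [544.4  98.2   9.5] dock [-30.9 145.7] jaw ang dock deg -89.76 F dock [-0.4  1.5] -0.2 w 0.1 q6 89.5
```

View pics/wr22.png

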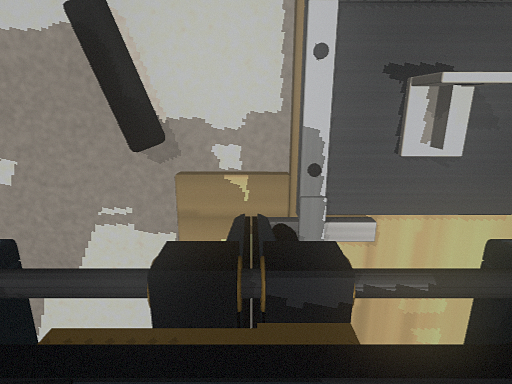

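>>> play_rows(
  motion=[
    [0.0002, -0.001, 0, 0, 0],
    [0.0003, -0.002, 0, 0, 0],
    [0.0005, -0.003, 0, 0, 0],
    [0.0007, -0.004, 0, 0, 0],
    [0.0007, -0.004, 0, 0, 0],
    [0.0007, -0.004, 0, 0, 0],
    [0.0007, -0.004, 0, 0, 0],
    [0.0007, -0.004, 0, 0, 0],
  ],
)

```text
time_s: 24.43
ee_pos: [544.7, 96.5, 9.5]
ee_rot: [-92.4, 89.8, 97.2]
force: [-1.3, 9.2, 1.2]
gripper_width: 0.5
```

>>> play_rows(
  motion=[
    [0.0002, -0.001, 0, 0, 0],
    [0.0003, -0.002, 0, 0, 0],
    [0.0005, -0.003, 0, 0, 0],
    [0.0005, -0.003, 0, 0, 0],
    [0.0005, -0.003, 0, 0, 0],
    [0.0005, -0.003, 0, 0, 0],
    [0.0005, -0.003, 0, 0, 0],
    [0.0005, -0.003, 0, 0, 0],
  ],
)

```text
time_s: 25.1
ee_pos: [544.8, 96.4, 9.6]
ee_rot: [-91.1, 89.5, 98.3]
force: [-3.0, 18.8, 1.4]
gripper_width: 0.6
```

```bash
python3 - <<'E'
from h import *
show()
E
```

```text
t 25.1 world [544.8  96.4   9.6] dock [-30.9 143.8] jaw ang dock deg -89.97 F dock [ 0.1 19. ] 1.4 w 0.6 q6 88.7
```

>>> play_rows(
  motion=[
    [-0.002, 0.012, 0, 0, 0],
    [-0.005, 0.03, 0, 0, 0],
    [-0.006, 0.04, 0.02, 0, 0],
    [-0.006, 0.04, 0.06, 0, 0],
    [-0.006, 0.04, 0.1, 0, 0],
    [-0.04, 0.03, 0.12, 0, 0],
    [-0.08, 0.02, 0.12, 0, 0],
    [-0.11, 0.01, 0.12, 0, 0],
  ],
)

```text
time_s: 25.77
ee_pos: [433.9, 100.5, 130.6]
ee_rot: [130.3, 89.9, -40.0]
force: [-0.8, 0.3, -0.6]
gripper_width: 0.3
```

>>> play_rows(
  motion=[
    [-0.02, 0, 0, 0, 0],
    [-0.04, 0, 0.02, 0, 0],
    [-0.06, 0, 0.04, 0, 0],
    [-0.06, 0, 0.06, 0, 0],
    [-0.06, 0, 0.06, 0, 0],
    [-0.06, 0, 0.06, 0, 0],
    [-0.06, 0, 0.06, 0, 0],
    [-0.06, 0, 0.06, 0, 0],
  ],
)

```text
time_s: 26.43
ee_pos: [375.0, 101.0, 188.3]
ee_rot: [16.4, 89.8, -154.0]
force: [-0.7, 0.4, -1.0]
gripper_width: 0.5
```

```bash
python3 - <<'E'
from h import *
show()
f=grab_frame("top"); cv2.imwrite("pics/top23.png",cv2.resize(f["img"][130:275,150:330],None,fx=4.1,fy=4.1,interpolation=cv2.INTER_CUBIC))
for l,z in [("knob_mid",45),("plate",12),("spool",0),("glue",0),("scraper",0)]:
    for q in finder.spot_point(f,l)[:1]: w=ray(f,q["point"],z); print(l,q["conf"],w.round(1),"dock",(RD.T@(w[:2]-T0)).round(1))
f=grab_frame("scene"); cv2.imwrite("pics/sc23.png",cv2.resize(f["img"][90:230,170:340],None,fx=4.5,fy=4.2,interpolation=cv2.INTER_CUBIC)[:600,:800])
E
```

```text
t 26.43 world [375.  101.  188.3] dock [-197.6  176. ] jaw ang dock deg -89.77 F dock [-0.7  0.5] -1.0 w 0.5 q6 93.8
knob_mid 0.51 [552.9  79.2  45. ] dock [-25.7 125.6]
plate 0.8 [630.2   4.4  12. ] dock [38.4 39.1]
spool 0.86 [ 755.4 -235.7    0. ] dock [ 122.8 -218.2]
scraper 0.86 [661.1 209.1   0. ] dock [102.3 236.1]
```

View pics/top23.png

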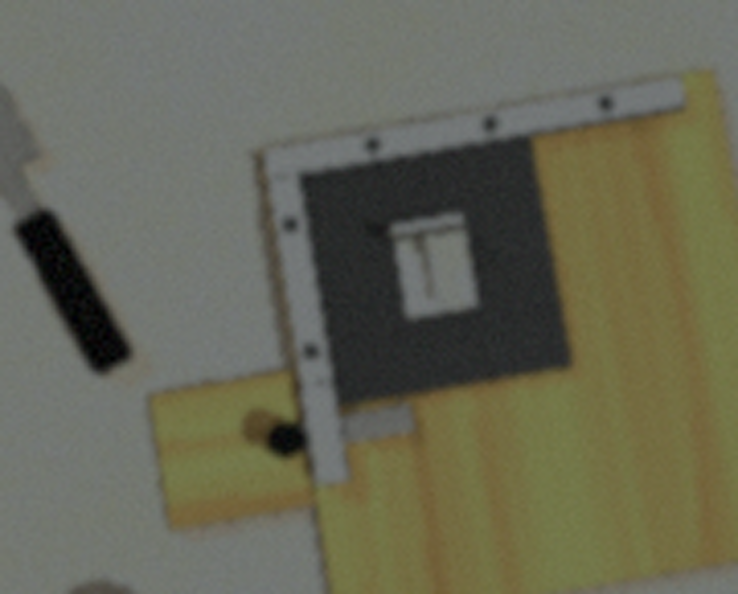

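View pics/sc23.png

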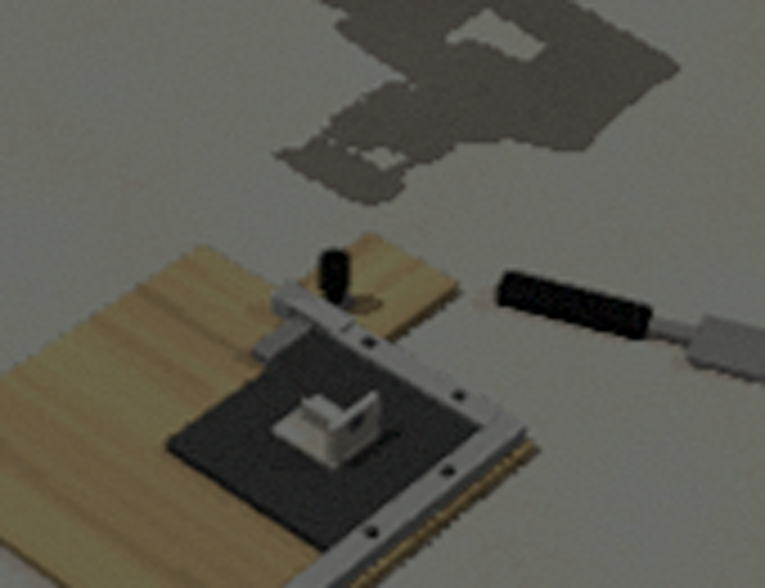

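```bash
python3 -c "
from h import *
print(job_done())"
```

```text
the job is handed in; nothing more can be done
None
```

I pushed the plate into the corner and the bolt home, then handed the job in at about 26.5 s. The hand-in gives no verdict, so the result below rests on my own checks.

**What I did**
- **Plate to the back rail:** I pushed it with two spread fingertips, which squared it. It stopped at 11 N.
- **Plate to the left rail:** I pushed it along the back rail until it stopped at 14 N. A second push on its front stopped at the same tool position as the first, so it was still against the back rail.
- **Bolt:** I pushed the knob right with closed fingertips until it hit its stop. The wrist read 19 N, against the 35 N limit. I then backed the arm well clear.

**Last checks**
- **Plate:** the top and scene pictures show it flush with both rails. The detector put it at dock (38.4, 39.1) mm; home is (40, 40). That is inside the 36.5–43 mm window, but the margins (2–3 mm) are about the camera's own error.
- **Bolt:** the detector put the knob at y = 125.6 mm (125 is fully home), and the pictures show the bolt across the front of the plate. The detector's x for the knob was about 5 mm off its known line, at low confidence (0.51).
- **Bystanders:** the spool and scraper were found within about 5 mm of where they started, which is within detector noise. The glue stick was not found in the last picture. It looked unmoved earlier, and the arm never went near it.

**One disagreement:** the fingers ended about 28 mm higher than the reported tool tip. My first two approaches therefore passed over the edge of the plate without touching or moving it. I corrected for this by lowering in small steps and checking force and pictures.

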